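# Take the motif board off its barbed hook and file it in the rack

## Task

Flip the sprung hold-down finger on the hanger fully open by pushing its thumb lever back; only then take the motif board off the barbed hook, lifting and tilting it over the barb without wrenching it. Lower it gently, upright, into the empty middle slot of the board rack so that it stands on the rack's floor about centred across the rack, and let go. Leave the two boards already in the rack and all other things on the bench where they are.

Things in the scene. Friction and masses are not known exactly. Their poses are not given: they have to be found in the camera images.
- hanger: Fixed wooden stand with the hook. Base 160 mm (x) by 200 (y), 20 thick; origin: centre of its underside; front is its own -x, y to the left seen from the front, z up. A back board, 196 wide, has its front face at x = +10 mm and ends at z = 170 mm. The motif board hangs on the hook, at the back board.
- hook_bend (a point): Bend of the hook, an 8 mm round steel bar in the hanger's plane y = 0; axes as the hanger's. From the back board the arm runs level to this point, 80 mm forward, then rises to the tip 70 degrees steep. The board, upright, cannot pass the barb: lift it until the bar is mid-slot, draw it here, tilt it, its top leaning back, by 20 degrees at least (40 leaves 6 mm all round), then go up along the tip.
- hook_tip (a point): Upper end of the hook (bar's centre line): 14 mm forward (-x) of the bend and 40 mm higher. From it a barb, 5 mm thick, points back and down, 9 mm towards the back board and 5 mm lower. Axes as the hanger's. To come off, the tilted board's slot is led over this end, then forward.
- keeper (a joint): Hold-down finger at hanger y = 70 mm, hinge in rad about the hanger's y at its x = 33, z = 178 mm. 0 = shut: its pad lies 2 mm over the board's left shoulder and its toe hooks down 14 mm in front of it, 50 mm forward of the hinge: the board cannot rise or leave. A spring holds it shut (6 N at the lever's knob); past 0.8 it snaps to its stop at 1.75 and stays.
- keeper_knob (a point): Centre of the dark wooden ball, 18 mm across, on the finger's thumb lever, which stands clear to the left of the finger (hanger y = 102 mm): an 8 mm rod, 66 mm from hinge to ball centre, leaning 15 degrees forward of upright when shut. Pushed back (hanger +x) by 50 mm or more, it swings the finger up; it turns with the finger.
- board_tab (a point): Middle of the motif board's grip tab, 155 mm above its lower edge. The tab is 40 mm wide (y), 14 thick (x), and reaches from the shoulders, 125 mm above the lower edge, to 178 mm. Axes: x through the board to its back, y along its width to the left, z up the board.
- board_slot (a point): Centre of the motif board's hanging slot, 94 mm above its lower edge; the slot is 28 mm wide and 38 high, and at the start its upper edge lies on the hook's arm. Axes as the board's.
- board: The motif board: plywood, 14 mm thick (x), 180 wide (y), 125 high without the tab, about 0.2 kg, a dark flower pattern on its front (-x). Origin: the middle of its lower edge. Axes as at the tab.
- rack_slot (a point): Middle of the floor of the fixed rack's empty middle slot. Wooden base 140 mm (x) by 200 (y), 18 thick; upright dowels, 10 mm thick, reach 72 mm above this floor at x = -51, -17, 17, 51 and y = -60, 60 mm from here. Boards stand across it, parallel to its y, in slots 24 mm wide. Axes: x away from the robot, y left, z up.
- back_board_mid (a point): Middle of the board that stands in the rack's back slot (x = +34 mm): 14 x 170 mm, 118 high, no tab.
- front_board_mid (a point): Middle of the board that stands in the rack's front slot (x = -34 mm): 14 x 156 mm, 98 high, no tab.
- tin_mid (a point): Bystander: rusty open tin, 68 mm across, 80 high, between hanger and rack; this point is its middle, half-way up.
- jar_mid (a point): Bystander: round jar with a black lid, 63 mm across, 94 high; this point is its middle, half-way up.
- mallet_mid (a point): Bystander: wooden carving mallet lying on its side, 110 x 233 x 66 mm; this point is its middle, half-way up.
- stone_mid (a point): Bystander: grey whetstone lying flat, 45 x 140 x 20 mm; this point is its middle, half-way up.
- brush_mid (a point): Bystander: flat brush lying down, 40 x 185 x 13 mm; this point is its middle, half-way up.
- chisel_mid (a point): Bystander: wood chisel lying down, 23 x 225 x 23 mm; this point is its middle, half-way up.
- block_mid (a point): Bystander: black hand printing block with a round knob, 66 x 66 x 83 mm; this point is its middle, half-way up.

How it is judged:
By the outcome, as a careful person would: the job done as asked, in the order asked, and still so for the second after the job is handed in, with the robot touching nothing.
It also fails if it takes over 61 s, if anything falls off the work surface, if the arm or the gripper's body presses on something with over 40 N, if the wrist force passes 120 N, or if a joint passes its speed limit or range.

## Robot

A 6-joint arm with a two-finger parallel gripper is mounted at the origin on a cart in front of the work surface, level with it; the furniture and walls round the work are solid. World frame = base frame: x ahead of the robot, y to its left, z up, the work surface at z = 0. Lengths are in m, angles in degrees, forces in N, time in s.
With the tool pointing down it reaches from about 0.4 to 0.825 m from the base axis. Payload 7 kg.
Tool frame: the origin (TCP) lies at the very end of the fingers, on their centre line; the grasp point (between the pads) lies 19 mm behind it (grasp_offset is the x of the grasp point in the tool frame, in m); x points along the fingers, y is the direction in which the jaws open and shut, and the axes are right-handed (so a half turn about x gives the same grasp; the last joint's range is limited). The gripper opens to 88 mm and grips with 3 to 60 N. Pads are 19 mm wide; open, the fingers measure 130 mm over their backs; the gripper's body (78 mm by 193 mm) begins 47 mm behind the grasp point.
Start: joints at [89.903, 20.546, 0.682, 0, -70.136, -16.507], TCP at [0.193, 0.647, 0.189] pointing down, gripper open.
Joint ranges: [-176.03, 176.03], [-82.01, 121.73], [-58.28, 71.71], [-173.87, 95.51], [-174.79, -0.11], [-173.66, 173.66]. Speed limits (degrees/s): [136.94, 136.94, 172.46, 180, 180, 180].

## Interface

Orientations are given as [roll, pitch, yaw] about the fixed x, y, z axes, in that order (R = Rz(yaw) Ry(pitch) Rx(roll)).
In Python, from plant import get_obs, snapshot, close_job, grasp_offset gives the robot as it stands.
- The arm moves only by the tool carry_out, never from a script. Its argument "series" is a list that holds one entry, the list of rows, each a list of 6 numbers: the shift along the tool's x, y, z in mm, then the turn, a rotation vector about the tool's x, y, z in degrees. A call has 1 to 10 rows; each row is the pose to reach, as a shift and turn from the pose commanded when the call began, along the tool's axes at that moment; what a row does not reach only later rows make up. A row lasts 1/8 s, in which the tool goes at most 62.5 mm and 10.7 degrees, less where a joint would pass 70% of its speed; a pose out of reach is approached as far as the arm can. A call with a gripper value outside its range is refused whole. "hand" is the gripper's target within -1 to 1 (shut at 1, half-way at 0, fully open at -1), set as the call begins (left out, the last holds). The fingers move at their own pace and stop on an object; the grip force is fixed at half the most. Time passes only in rows, so rows that repeat a pose let the fingers close. It gives the time, the measured TCP pose, the force and the opening at its end, in the units of the state.
- get_obs(): the state, without advancing time (a new reading comes with each control period).
- snapshot(name): name is "side" or "top" or "wrist"; returns a dict with "color" (400x640x3 uint8, red, green, blue), "fx", "fy", "cx", "cy" (pixels), "eye" and "attitude" of the camera in the world. Camera axes: x right, y down, z forward; pixel columns grow to the right and rows downward; lengths in m; the calibration is good to about 2 mm. A picture is of the moment at which its call begins. There is no depth.
- close_job(): hands the job in, once; it reports no verdict.
The state is a dict: "clock": time; "joint_pos": joint angles; "qvel": joint speeds; "tau": joint torques, N m; "tool_pos": TCP position; "orientation": TCP orientation; "force": force on the tool from outside, world axes, zero at the start; "moment": the same for the moment, N m; "opening": finger opening in m.
Only numpy, scipy, OpenCV 4.12 (cv2) and the standard library are available. Lean on these libraries where they do the work, as an engineer would, in place of code of your own. Each camera call takes 0.05 s, during which the arm holds its last target.

## Working session

There is one attempt and no reset: what is moved stays moved. The work goes in short steps, Python scripts to look and compute and a tool call to move; the robot and the scene stay as the last step left them, time stands still between calls to the robot, and variables do not carry over. Pictures are saved under pics/ and viewed, and the job is handed in when it is done.

Besides the shell and the picture viewer there is one more tool, called after "Emit:" as name(argument=value, ...), one argument or row to a line, values as JSON. carry_out: Moves the arm, as the interface text tells. Its arguments: {"type":"object","properties":{"series":{"type":"array","items":{"type":"array","items":{"type":"array","items":{"type":"number"}}}},"hand":{"type":"number"}},"required":["series"]}

```bash
mkdir -p pics; ls
cat > h.py <<'E'
import numpy as np, cv2
from scipy.spatial.transform import Rotation as R
from plant import get_obs, snapshot, close_job, grasp_offset
def snap(n,f):
    s=snapshot(n); cv2.imwrite('pics/'+f+'.png',s['color'][:,:,::-1]); np.save('pics/'+f+'.npy',s,allow_pickle=True); return s
def load(f): return np.load('pics/'+f+'.npy',allow_pickle=True).item()
E
python3 - <<'E'
from h import *
print(get_obs(),grasp_offset)
for n in ['side','top','wrist']:
    s=snap(n,n+'0'); print({k:v for k,v in s.items() if k!='color'})
E
```

```text
pics
{'clock': 0.0, 'joint_pos': array([ 8.98998179e+01,  2.05921594e+01,  6.32682059e-01, -1.95282301e-02,
       -7.01366355e+01, -1.65060696e+01]), 'qvel': array([-0.02856165, -0.0603035 , -0.05626786, -0.04639752,  0.02835279,
        0.10206939]), 'tau': array([ 1.72301275e-04, -5.82718384e+01,  2.93053293e+01,  6.99734464e+00,
        6.72531605e-03, -1.66050236e-04]), 'tool_pos': array([0.19279712, 0.64628891, 0.18810815]), 'orientation': array([  95.69424131,   89.90214916, -100.91866108]), 'force': array([-0.51145828,  0.09103012,  0.01494476]), 'moment': array([ 0.04505856, -0.00398952, -0.03426115]), 'opening': 0.08805845122472782} -0.0188
{'fx': 425.1762879936614, 'fy': 425.1762879936614, 'cx': 312.96214926809097, 'cy': 207.75143100437228, 'eye': array([ 0.40550607, -1.12889434,  0.74781742]), 'attitude': array([-117.66719671,    0.70100185,   -7.15771214])}
{'fx': 501.27477161790296, 'fy': 501.27477161790296, 'cx': 323.1459113352457, 'cy': 198.93228209482712, 'eye': array([0.31673017, 0.00508246, 1.67699376]), 'attitude': array([-170.91041381,   -0.54481044,  -88.45287216])}
{'fx': 277.97746196345736, 'fy': 277.97746196345736, 'cx': 316.4269139346018, 'cy': 204.41975115980108, 'eye': array([0.25780852, 0.62745067, 0.38305754]), 'attitude': array([ 1.65232852e+02, -6.76613650e-02, -1.06570860e+02])}
```

View pics/side0.png

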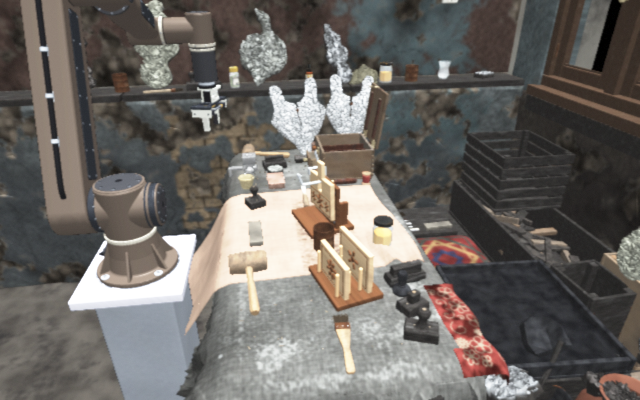

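View pics/top0.png

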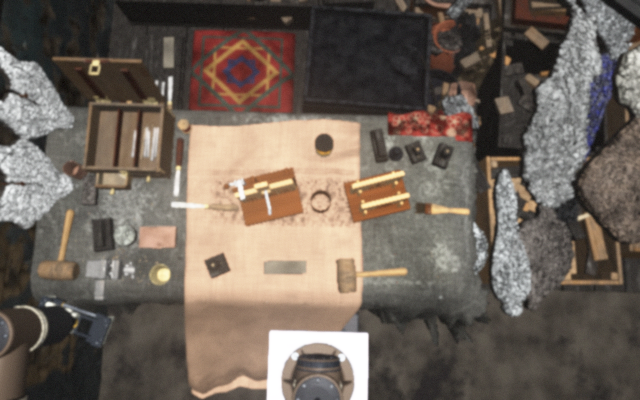

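View pics/wrist0.png

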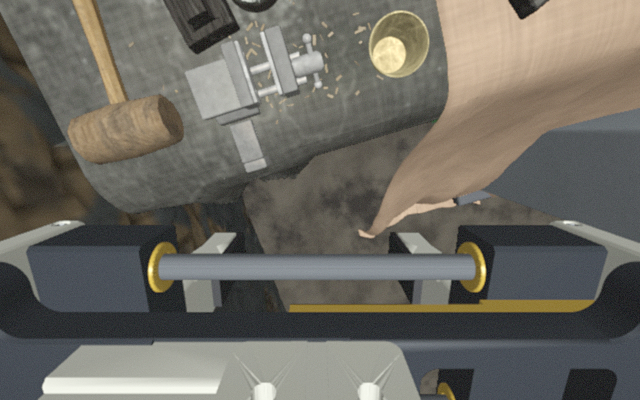

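The top view shows the hanger near (268,197), the tin at (320,201), the rack at (378,197), and the robot base at the bottom. I'll zoom in on these.

Run:
```python
from h import *
t=load('top0')['color'][:,:,::-1]; s=load('side0')['color'][:,:,::-1]
cv2.imwrite('pics/tc.png',cv2.resize(t[155:235,220:320],None,fx=8,fy=7,interpolation=cv2.INTER_CUBIC)[:600])
cv2.imwrite('pics/tr.png',cv2.resize(t[160:230,335:420],None,fx=8,fy=8,interpolation=cv2.INTER_CUBIC)[:600])
cv2.imwrite('pics/sc.png',cv2.resize(s[145:310,285:400],None,fx=3.6,fy=3.6,interpolation=cv2.INTER_CUBIC)[:600])
```

```text
(no output)
```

View pics/tc.png

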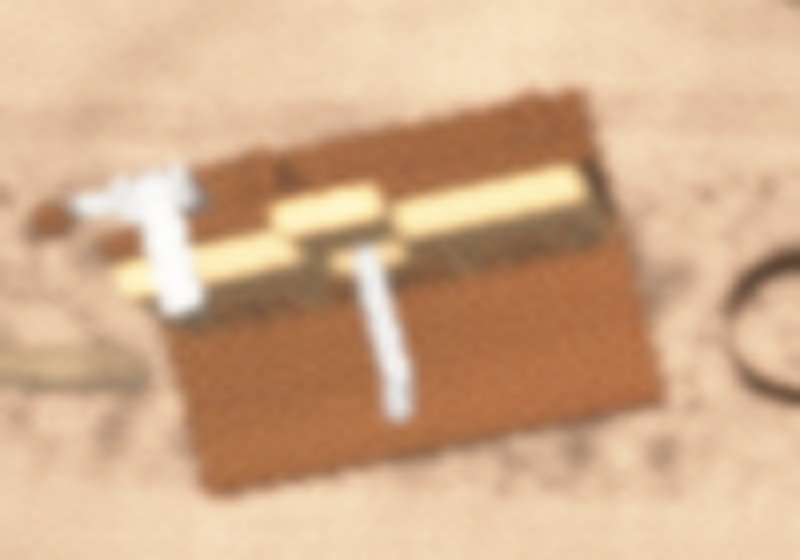

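View pics/tr.png

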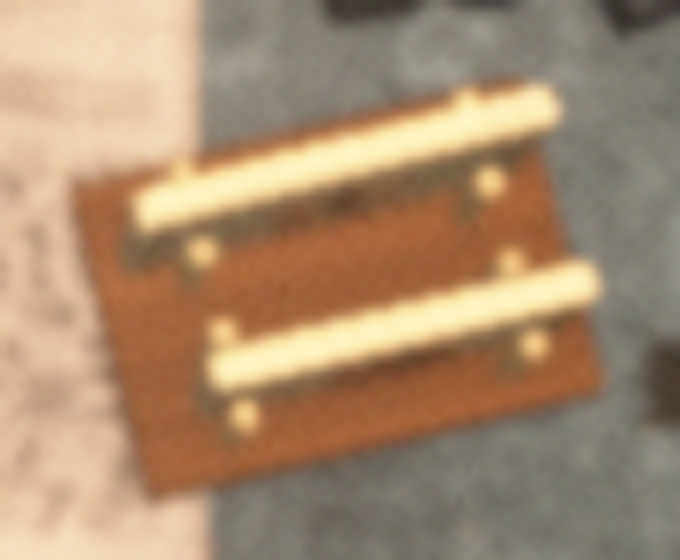

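View pics/sc.png

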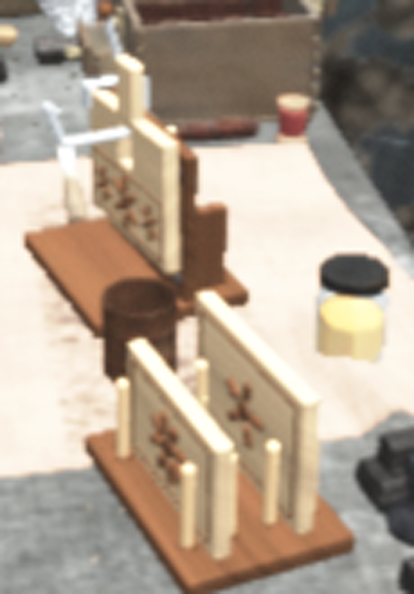

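```bash
cat >> h.py <<'E'
def cam(s):
    return R.from_euler('xyz',s['attitude'],degrees=True).as_matrix(), np.array(s['eye'])
def ray(s,uv):
    M,e=cam(s); d=M@np.array([(uv[0]-s['cx'])/s['fx'],(uv[1]-s['cy'])/s['fy'],1.]); return e,d/np.linalg.norm(d)
def onz(s,uv,z):
    e,d=ray(s,uv); return e+d*(z-e[2])/d[2]
def proj(s,p):
    M,e=cam(s); q=(np.atleast_2d(p)-e)@M; return np.c_[s['cx']+s['fx']*q[:,0]/q[:,2], s['cy']+s['fy']*q[:,1]/q[:,2]]
def tri(obs):
    A=np.zeros((3,3));b=np.zeros(3)
    for s,uv in obs:
        e,d=ray(s,uv);P=np.eye(3)-np.outer(d,d);A+=P;b+=P@e
    p=np.linalg.solve(A,b)
    return p,[np.linalg.norm((np.eye(3)-np.outer(ray(s,uv)[1],ray(s,uv)[1]))@(p-ray(s,uv)[0])) for s,uv in obs]
E
python3 - <<'E'
from h import *
s=load('top0')
f=lambda x,y:(220+x/8-.5,155+y/7-.5); g=lambda x,y:(335+x/8-.5,160+y/8-.5)
P=lambda n,uv,z:print(n,onz(s,uv,z).round(4))
P('hFL',f(207,493),.02);P('hFR',f(660,402),.02);P('knob',f(50,218),.235)
P('hooktip',f(398,412),.17)
P('tabL',f(270,218),.2);P('tabR',f(380,195),.2)
P('rFL',g(150,495),.018);P('rFR',g(600,392),.018);P('rBL',g(75,185),.018)
for n,p in dict(fl=(243,415),fr=(534,345),ml=(203,250),mr=(490,182),m2l=(222,330),m2r=(511,262)).items(): P(n,g(*p),.09)
P('tin',(320,201),.08);P('jar',(324,144),.094)
E
```

```text
hFL [0.4876 0.2519 0.02  ]
hFR [0.5363 0.0658 0.02  ]
knob [0.5789 0.283  0.235 ]
hooktip [0.5093 0.1592 0.17  ]
tabL [0.5876 0.2076 0.2   ]
tabR [0.5988 0.167  0.2   ]
rFL [ 0.5097 -0.1058  0.018 ]
rFR [ 0.5583 -0.2933  0.018 ]
rBL [ 0.6401 -0.0719  0.018 ]
fl [ 0.5345 -0.1376  0.09  ]
fr [ 0.5661 -0.2539  0.09  ]
ml [ 0.601  -0.1205  0.09  ]
mr [ 0.6322 -0.236   0.09  ]
m2l [ 0.5686 -0.1287  0.09  ]
m2r [ 0.5996 -0.2445  0.09  ]
tin [0.5655 0.0068 0.08  ]
jar [ 0.7514 -0.001   0.094 ]
```

```bash
cat >> h.py <<'E'
import json,os
def cmd():
    d=json.load(open('cmd.json')); return np.array(d[0]),R.from_matrix(d[1])
def setcmd(p,r): json.dump([list(p),r.as_matrix().tolist()],open('cmd.json','w'))
def done(row):  # advance the commanded pose by the last row sent
    p,r=cmd(); setcmd(p+r.apply(np.array(row[:3])/1000), r*R.from_rotvec(row[3:],degrees=True))
def rel(p,r):   # row to send for target pose
    p0,r0=cmd(); a=r0.inv().apply(np.array(p)-p0)*1000; b=(r0.inv()*r).as_rotvec(degrees=True)
    return a.round(1),b.round(1)
def meas():
    o=get_obs(); return o['tool_pos'],R.from_euler('xyz',o['orientation'],degrees=True),o
def down(yaw,pitch=0): # tool down, tool y along hanger x at yaw; pitch = board lean back
    y=np.array([np.cos(yaw),np.sin(yaw),0]); x=np.array([0,0,-1.]); r=R.from_matrix(np.c_[x,y,np.cross(x,y)])
    return R.from_rotvec(pitch*np.array([-np.sin(yaw),np.cos(yaw),0]),degrees=True)*r
E
python3 - <<'E'
from h import *
p,r,o=meas()
setcmd([.193,.647,.189],R.from_euler('xyz',o['orientation'],degrees=True))
print(r.as_matrix().round(3))
s=load('wrist0'); M,e=cam(s); print('cam in tool',r.inv().apply(e-p), (r.inv().as_matrix()@M).round(3))
y=np.radians(14.6)
print(rel([.5,.2,.36],down(y)), rel([.5,.2,.36],down(y+np.pi)))
E
```

```text
[[-0.    -0.286 -0.958]
 [-0.001 -0.958  0.286]
 [-1.     0.001 -0.   ]]
cam in tool [-1.94712447e-01 -1.15729581e-04 -6.77503949e-02] [[ 0.    -0.255  0.967]
 [ 1.     0.001  0.   ]
 [-0.001  0.967  0.255]]
(array([-170.5,  340.8, -422. ]), array([-1.212e+02,  1.000e-01, -1.000e-01])) (array([-170.5,  340.8, -422. ]), array([58.8, -0. , -0.1]))
```

Emit:
carry_out(
  series=[
    [[-30,34,-42,5.9,0,0],[-60,68,-84,11.8,0,0],[-90,102,-127,17.6,0,0],[-110,136,-169,23.5,0,0],[-130,170,-211,29.4,0,0],[-150,205,-253,35.3,0,0],[-160,239,-295,41.2,0,0],[-170,273,-338,47,0,0],[-170,307,-380,53,0,0],[-170,341,-422,58.8,0,0]],
  ],
  hand=1,
)

```text
clock: 1.4
tool_pos: [0.5005, 0.1979, 0.3592]
orientation: [-37.3, 90.0, 67.1]
force: [0.9, 0.5, 0.9]
opening: 0.0006
```

Run:
```python
from h import *
done([-170,341,-422,58.8,0,0])
s=snap('wrist','wrist1'); p,r,o=meas(); print(p-cmd()[0],o['clock'],o['joint_pos'].round(1),o['force'],(cmd()[1].inv()*r).as_rotvec(degrees=True))
```

```text
[ 0.00267986 -0.00615313 -0.00050785] 1.45 [ 42.    3.9   0.8   0.1 -87.  -28. ] [ 0.9449087  -1.90222753  2.01035501] [ 0.59833836  0.04487184 -0.00879379]
```

View pics/wrist1.png

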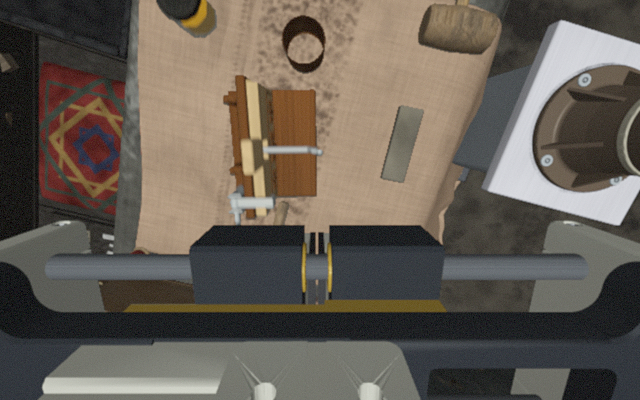

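Run:
```python
from h import *
t=load('wrist1')['color'][:,:,::-1]
cv2.imwrite('pics/w1c.png',cv2.resize(t[65:235,210:340],None,fx=6,fy=6,interpolation=cv2.INTER_CUBIC)[:1020])
a=cv2.resize(t[65:165,210:340],None,fx=6,fy=6,interpolation=cv2.INTER_CUBIC)
b=cv2.resize(t[130:230,210:340],None,fx=6,fy=6,interpolation=cv2.INTER_CUBIC)
cv2.imwrite('pics/w1a.png',a);cv2.imwrite('pics/w1b.png',b)
```

```text
(no output)
```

View pics/w1a.png

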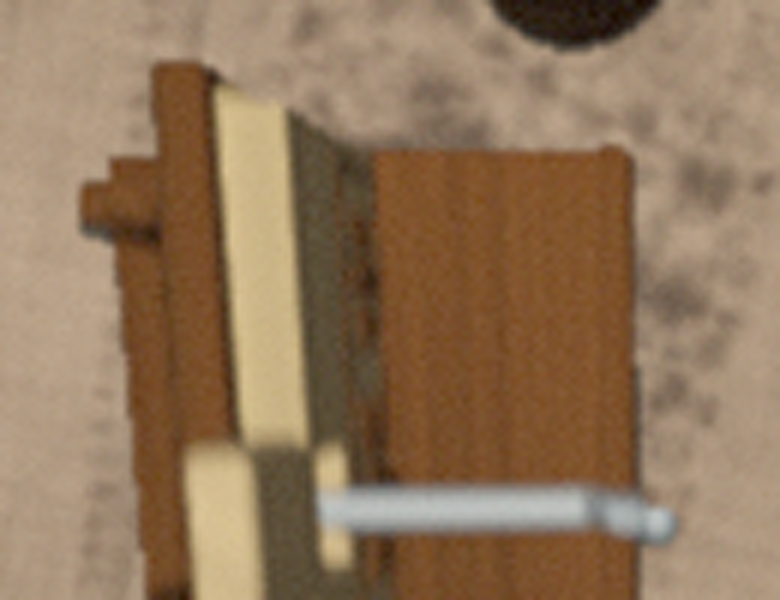

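View pics/w1b.png

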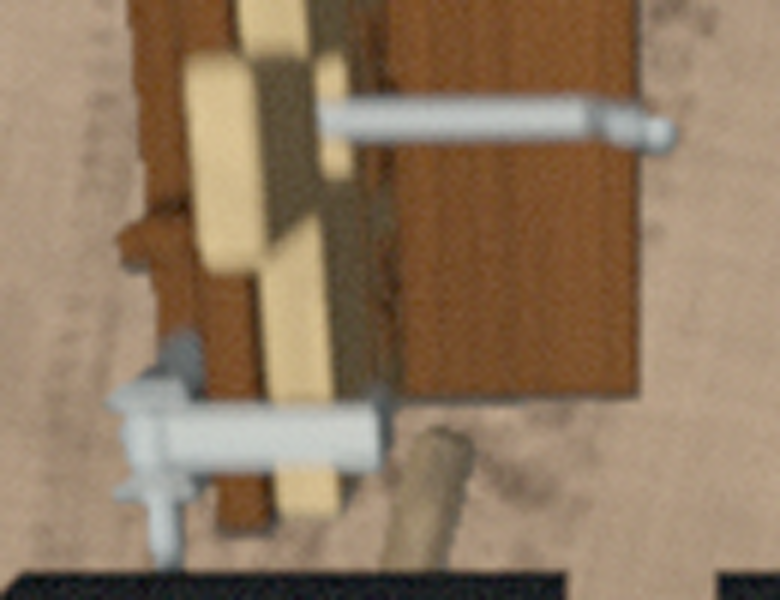

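Run:
```python
from h import *
w=load('wrist1');t=load('top0');s=load('side0')
a=lambda x,y:(210+x/6-.5,65+y/6-.5); b=lambda x,y:(210+x/6-.5,130+y/6-.5)
FR=onz(w,a(632,150),.02);FL=onz(w,b(638,397),.02);print(FR,FL,np.linalg.norm(FR-FL),np.degrees(np.arctan2(-(FL-FR)[0],(FL-FR)[1])))
tf=lambda x,y:(220+x/8-.5,155+y/7-.5);sf=lambda x,y:(285+x/3.6-.5,145+y/3.6-.5)
print('tabtop',tri([(w,b(227,160)),(t,tf(327,211))]),tri([(w,b(227,160)),(t,tf(327,211)),(s,sf(130,62))]))
print('tip',tri([(w,a(660,522)),(t,tf(398,415))]))
import cv2
c=s['color'][140:235,285:360,::-1];cv2.imwrite('pics/sc2.png',cv2.resize(c,None,fx=6.3,fy=6.3,interpolation=cv2.INTER_CUBIC))
```

```text
[0.53786327 0.06329365 0.02      ] [0.48754286 0.25178147 0.02      ] 0.1950892148749853 14.947589699002535
tabtop (array([0.59190338, 0.18457811, 0.20284189]), [np.float64(0.0019203462969660792), np.float64(0.0019203462969660703)]) (array([0.58786227, 0.18138306, 0.22647204]), [np.float64(0.0017791536942636996), np.float64(0.002367188307615878), np.float64(0.0014131869538684856)])
tip (array([0.50645978, 0.15702072, 0.18322403]), [np.float64(0.0007776485559871987), np.float64(0.0007776485559872143)])
```

View pics/sc2.png

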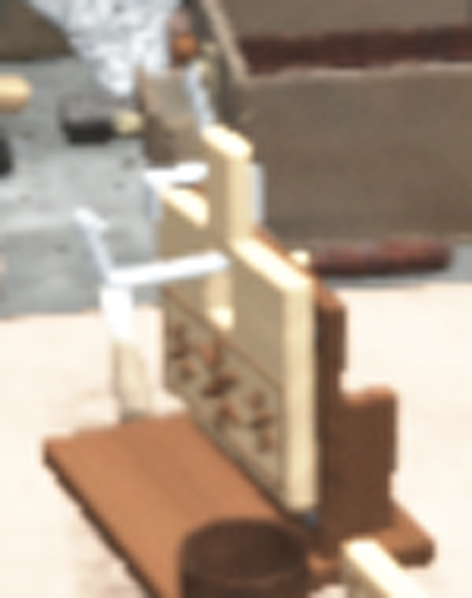

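Run:
```python
from h import *
w=load('wrist1');t=load('top0');s=load('side0')
a=lambda x,y:(210+x/6-.5,65+y/6-.5); b=lambda x,y:(210+x/6-.5,130+y/6-.5)
tf=lambda x,y:(220+x/8-.5,155+y/7-.5);q=lambda x,y:(285+x/6.3-.5,140+y/6.3-.5)
yaw=np.radians(14.8);H=np.array([.5897,.1784,0]);Rz=R.from_euler('z',yaw)
def P(n,o):
    p,e=tri(o);print(n,p.round(4),'hanger',(Rz.inv().apply(p-H)*1000).round(1),(np.array(e)*1000).round(1))
P('tip ws',[(w,a(655,522)),(s,q(82,215))])
P('tip wst',[(w,a(655,522)),(s,q(82,215)),(t,tf(398,413))])
P('bend ws',[(w,a(592,508)),(s,q(112,278))])
P('tabtop ws',[(w,b(227,160)),(s,q(230,140))])
P('knob ts',[(t,tf(50,218)),(s,q(185,48))])
P('kend ws',[(w,b(380,435)),(s,q(150,180))])
P('shoulderRfront-right ws',[(w,a(295,112)),(s,q(313,283))])
Hp=lambda v:H+Rz.apply(np.array(v)/1000)
K=Hp([33-17,102,178+63.8]);print('knob exp',K)
for n,c in (('w',w),('t',t),('s',s)): print(n,proj(c,[K,Hp([33,70,178]),Hp([-17,70,178]),Hp([-84,0,190]),Hp([-70,0,150]),Hp([-80,-100,20]),Hp([-80,100,20]),Hp([3,0,220])]).round(1).tolist())
```

```text
tip ws [0.5085 0.1554 0.2001] hanger [-84.4  -1.5 200.1] [0.4 0.4]
tip wst [0.5074 0.1558 0.1996] hanger [-85.3  -0.8 199.6] [0.8 1.6 2.3]
bend ws [0.5231 0.1584 0.1617] hanger [-69.5  -2.3 161.7] [1. 1.]
tabtop ws [0.5891 0.1795 0.2272] hanger [ -0.3   1.2 227.2] [1.3 1.3]
knob ts [0.5785 0.2814 0.243 ] hanger [ 15.5 102.4 243. ] [1.1 1.1]
kend ws [0.5528 0.2386 0.183 ] hanger [-20.3  67.6 183. ] [1.2 1.2]
shoulderRfront-right ws [0.6111 0.0933 0.1796] hanger [ -1.1 -87.8 179.6] [9.5 9.5]
knob exp [0.57911371 0.28110312 0.2418    ]
w [[235.6, 241.6], [234.5, 202.8], [270.3, 202.6], [318.0, 152.0], [308.1, 150.0], [315.1, 88.3], [315.8, 197.1], [244.8, 154.3]]
t [[226.0, 185.2], [239.0, 181.3], [242.4, 197.1], [269.3, 212.8], [269.6, 210.1], [303.4, 211.5], [244.5, 225.1], [262.1, 183.0]]
s [[313.7, 147.5], [321.8, 166.9], [308.6, 169.0], [297.4, 176.3], [301.7, 186.6], [310.5, 234.7], [290.4, 208.7], [321.7, 163.8]]
```

```bash
cat >> h.py <<'E'
yaw=np.radians(14.8);H=np.array([.5897,.1784,0]);Rz=R.from_euler('z',yaw)
Hp=lambda v:H+Rz.apply(np.array(v)/1000)
E
python3 - <<'E'
from h import *
r=down(yaw+np.pi)
for v in ([-32,102,300],[-32,102,224],[-5,102,224],[50,102,222],[50,102,300]): print(v,rel(Hp(v),r))
p,q,o=meas();print((p-cmd()[0])*1e3,o['joint_pos'])
E
```

```text
[-32, 102, 300] (array([ 59.4, -49.1,  58.6]), array([-0.2, -0.1, -0. ]))
[-32, 102, 224] (array([135.4, -49.1,  58.7]), array([-0.2, -0.1, -0. ]))
[-5, 102, 224] (array([135.4, -76.1,  58.8]), array([-0.2, -0.1, -0. ]))
[50, 102, 222] (array([ 137.4, -131.1,   59. ]), array([-0.2, -0.1, -0. ]))
[50, 102, 300] (array([  59.4, -131.1,   58.9]), array([-0.2, -0.1, -0. ]))
[ 2.67985804 -6.15312688 -0.50784527] [ 42.00318811   3.87597289   0.80970458   0.08851765 -87.00365939
 -28.01480449]
```

Emit:
carry_out(
  series=[
    [[30,-25,30,0,0,0],[60,-49,59,0,0,0],[98,-49,59,0,0,0],[135,-49,59,0,0,0],[135,-49,59,0,0,0]],
  ],
)

```text
clock: 2.08
tool_pos: [0.5307, 0.2678, 0.2211]
orientation: [113.7, 89.6, -141.7]
force: [-0.7, -0.3, 1.0]
opening: 0.0008
```

Run:
```python
from h import *
done([135,-49,59,0,0,0])
s=snap('side','side2');w=snap('wrist','wrist2'); p,r,o=meas(); print((p-cmd()[0])*1e3,o['clock'],o['force'])
c=s['color'][100:235,260:400,::-1];c=cv2.resize(c,None,fx=4,fy=4,interpolation=cv2.INTER_CUBIC)
cv2.imwrite('pics/s2.png',c);print(r.inv().apply(Hp([16,102,242])-p))
```

```text
[ 0.47802556 -0.09819059  0.86379676] 2.175 [0.91357189 0.09559233 1.4170858 ]
[-1.66960007e-02 -4.77250258e-02  7.47341697e-05]
```

View pics/s2.png

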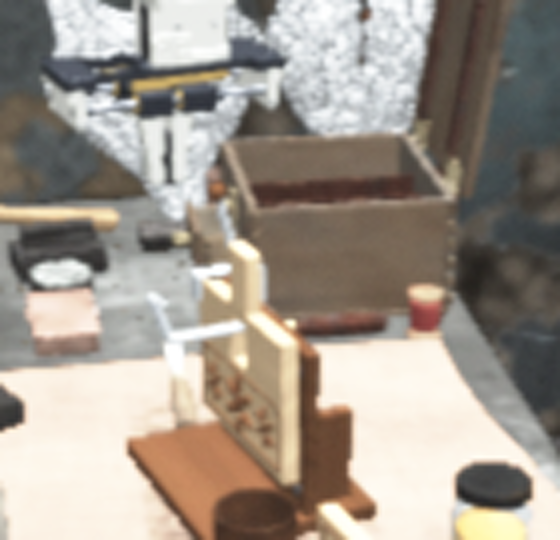

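View pics/wrist2.png

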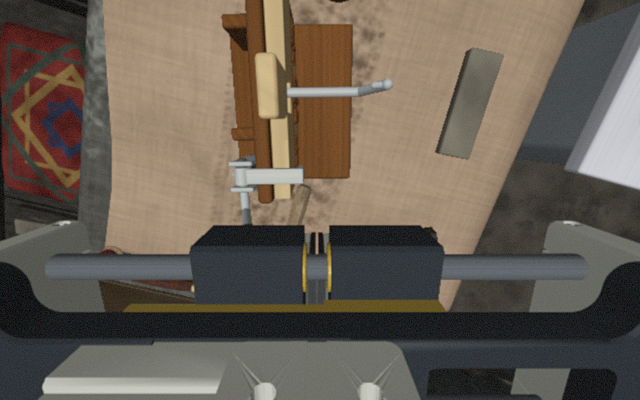

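Emit:
carry_out(
  series=[
    [[0,-12,0,0,0,0],[0,-20,0,0,0,0],[0,-28,0,0,0,0],[0,-36,0,0,0,0],[0,-44,0,0,0,0],[0,-52,0,0,0,0],[0,-60,0,0,0,0],[1,-68,0,0,0,0],[2,-76,0,0,0,0],[2,-86,0,0,0,0]],
  ],
)

```text
clock: 3.42
tool_pos: [0.6161, 0.2907, 0.222]
orientation: [106.3, 90.0, -149.1]
force: [0.2, 0.1, 0.5]
opening: -0.0001
```

Run:
```python
from h import *
done([2,-86,0,0,0,0])
s=snap('side','side3');w=snap('wrist','wrist3'); p,r,o=meas(); print((p-cmd()[0])*1e3,o['clock'],o['force'])
c=s['color'][100:235,260:400,::-1];c=cv2.resize(c,None,fx=4,fy=4,interpolation=cv2.INTER_CUBIC)
cv2.imwrite('pics/s3.png',c)
```

```text
[ 0.75946705 -0.03434958 -0.77793884] 3.525 [ 1.15837031e+00 -5.16877967e-04  9.11398916e-01]
```

View pics/s3.png

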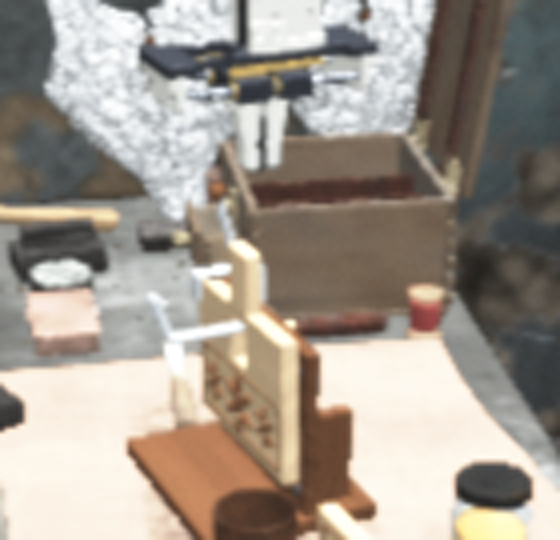

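View pics/wrist3.png

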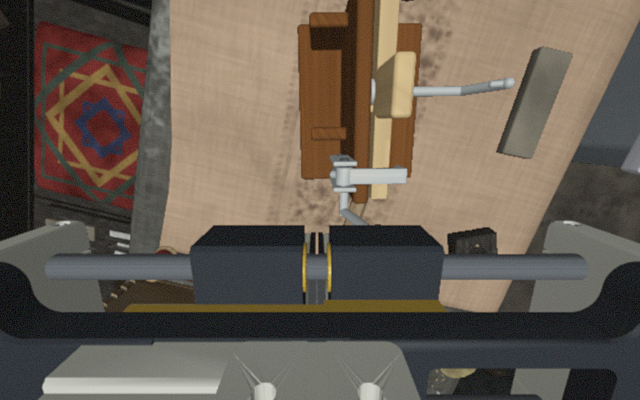

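Run:
```python
from h import *
for f,z in (('side2',[.5307,.2678,.2221]),('side3',[.6168,.2907,.221])):
    s=load(f); print(f,proj(s,[z,np.array(z)+[0,0,.0188],Hp([16,102,242])]).round(1), (proj(s,[z])[0]-[260,100])*4)
print((Rz.inv().apply(np.array([.6168,.2907,.221])-H)*1000))
c=load('side3')['color'][110:200,280:360,::-1];cv2.imwrite('pics/s3z.png',cv2.resize(c,None,fx=6.6,fy=6.6,interpolation=cv2.INTER_CUBIC))
t=snap('top','top3');c=t['color'][150:240,210:310,::-1];cv2.imwrite('pics/t3z.png',cv2.resize(c,None,fx=6.6,fy=6.6,interpolation=cv2.INTER_CUBIC))
```

```text
side2 [[300.5 154.9]
 [300.4 149.8]
 [313.7 147.5]] [162.19070835 219.65553881]
side3 [[324.  151.6]
 [324.  146.6]
 [313.7 147.5]] [255.85576572 206.44944494]
[ 54.88747245 101.6516865  221.        ]
```

View pics/s3z.png

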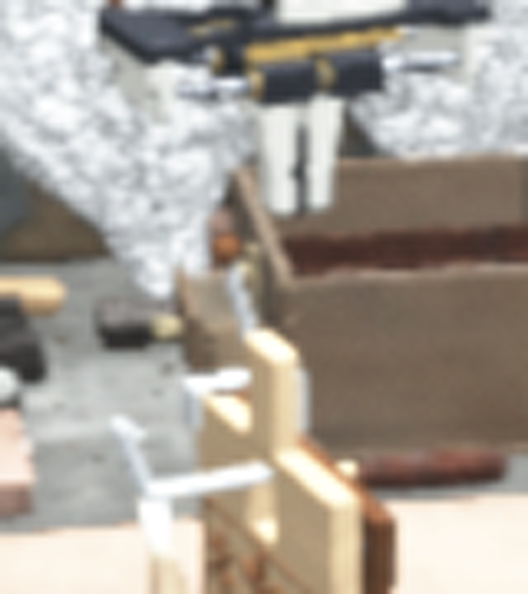

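View pics/t3z.png

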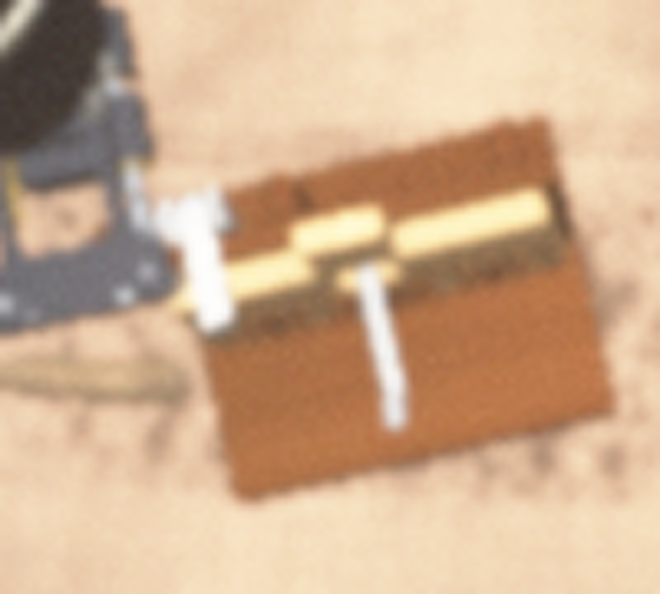

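Run:
```python
from h import *
t=load('top3');p=np.array([.6168,.2907,.221]);r=down(yaw+np.pi)
pts=[p,p+[0,0,.066],p+[0,0,.066]+r.apply([0,.0965,.039]),p+[0,0,.066]+r.apply([0,-.0965,-.039]),p+[0,0,.066]+r.apply([0,.0965,-.039]),p+[0,0,.066]+r.apply([0,-.0965,.039])]
print(((proj(t,pts)-[160,130])*6).round(0))
print(cam(load('wrist3'))[1], r.inv().apply(cam(load('wrist3'))[1]-p), get_obs()['tool_pos'],get_obs()['joint_pos'])
c=t['color'][130:230,160:290,::-1];cv2.imwrite('pics/t3y.png',cv2.resize(c,None,fx=6,fy=6,interpolation=cv2.INTER_CUBIC))
c=load('wrist3')['color'][200:330,240:400,::-1];cv2.imwrite('pics/w3y.png',cv2.resize(c,None,fx=4.5,fy=4.5,interpolation=cv2.INTER_CUBIC))
```

```text
[[388. 263.]
 [363. 234.]
 [321. 450.]
 [403.  23.]
 [486. 412.]
 [242.  59.]]
[0.63363401 0.22500583 0.41654085] [-0.19554085  0.00050578 -0.06781484] [0.6159956  0.29060651 0.22160446] [ 4.16115212e+01  2.01970251e+01  4.39317143e+00 -1.13820122e-03
 -7.42283766e+01 -2.70341420e+01]
```

View pics/t3y.png

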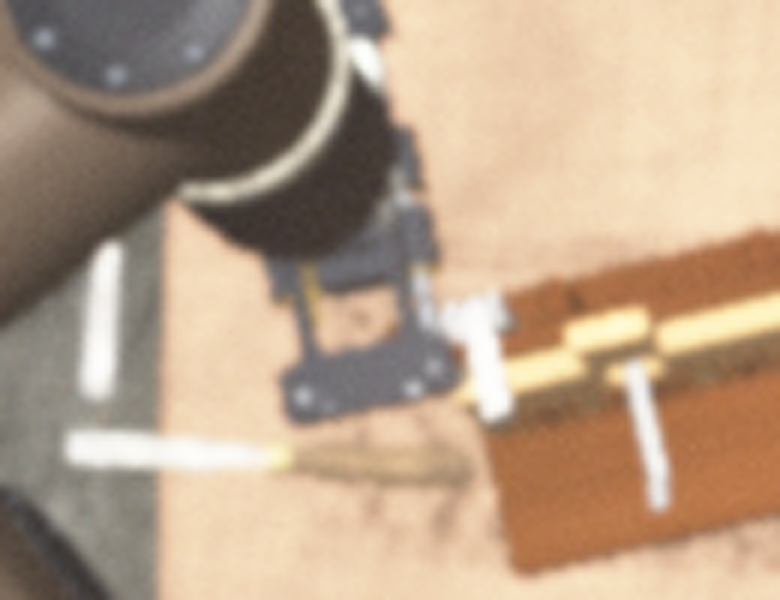

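View pics/w3y.png

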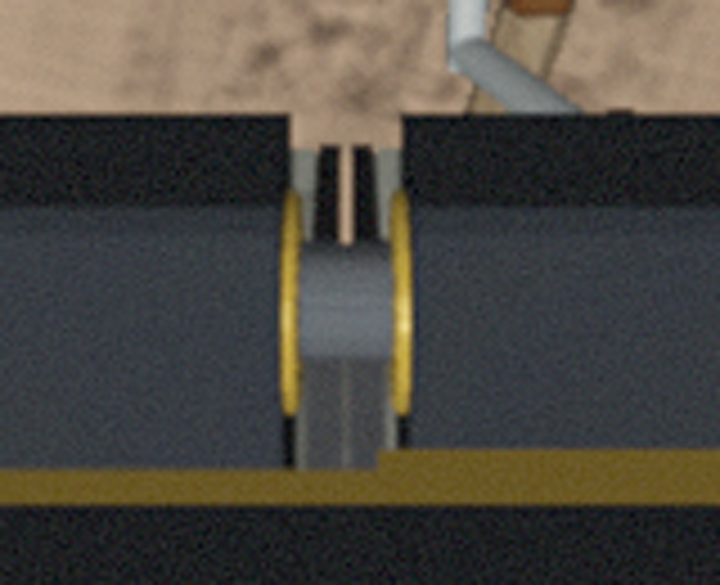

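The fingers passed over the knob, and all three views put the visible fingertips about 33 mm short of the nominal TCP. In the side crop the tips are at row 210 and the knob at row 232. I'll back off, go lower and check again.

Emit:
carry_out(
  series=[
    [[-8,20,0,0,0,0],[-8,50,0,0,0,0],[-4,80,0,0,0,0],[10,88,0,0,0,0],[38,88,0,0,0,0],[38,88,0,0,0,0]],
  ],
)

```text
clock: 4.32
tool_pos: [0.5286, 0.2674, 0.1832]
orientation: [109.5, 89.8, -145.9]
force: [0.6, -0.0, 0.5]
opening: -0.0001
```

Run:
```python
from h import *
done([38,88,0,0,0,0])
s=snap('side','side4'); p,r,o=meas(); print((p-cmd()[0])*1e3,p,o['clock'],o['force'])
c=s['color'][110:200,280:360,::-1];c=cv2.resize(c,None,fx=6.6,fy=6.6,interpolation=cv2.INTER_CUBIC)
cv2.imwrite('pics/s4.png',c); print((proj(s,[p,p+[0,0,.033]])-[280,110])*6.6)
```

```text
[-0.8237639  -0.57545741  0.16957773] [0.52972094 0.26796144 0.18456657] 4.375 [-0.12225574  0.53698644  0.11273944]
[[135.57305856 362.52988383]
 [133.96721203 304.4940007 ]]
```

View pics/s4.png

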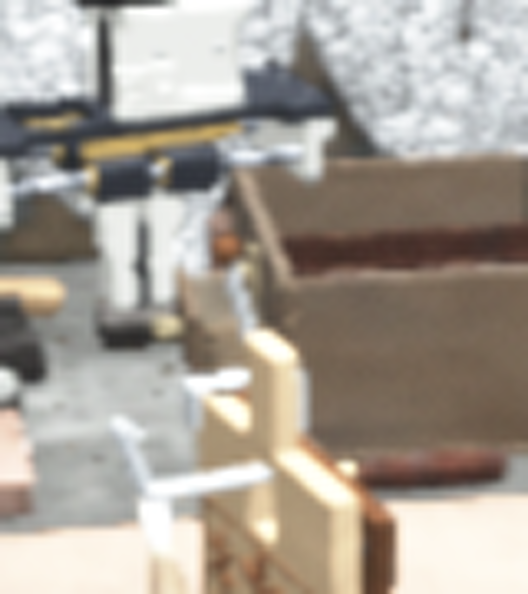

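The visible tips are at (140,307) in the crop, about 32 mm above the reported TCP and now about 25 mm below the knob centre. I'll push.

Emit:
carry_out(
  series=[
    [[0,-12,0,0,0,0],[0,-20,0,0,0,0],[0,-28,0,0,0,0],[0,-36,0,0,0,0],[0,-44,0,0,0,0],[0,-52,0,0,0,0],[0,-60,0,0,0,0],[1,-68,0,0,0,0],[2,-76,0,0,0,0],[2,-86,0,0,0,0]],
  ],
)

```text
clock: 5.62
tool_pos: [0.6148, 0.2903, 0.182]
orientation: [-99.0, 90.0, 5.6]
force: [-0.0, 0.3, 0.6]
opening: 0.0003
```

Run:
```python
from h import *
done([2,-86,0,0,0,0])
s=snap('side','side5'); w=snap('wrist','wrist5');p,r,o=meas(); print((p-cmd()[0])*1e3,p,o['clock'],o['force'])
c=s['color'][110:200,280:360,::-1];c=cv2.resize(c,None,fx=6.6,fy=6.6,interpolation=cv2.INTER_CUBIC)
cv2.imwrite('pics/s5.png',c)
```

```text
[ 1.26836288  0.12399591 -0.62689542] [0.61503887 0.29032383 0.18172516] 5.725 [ 0.32178891 -0.17727959  0.97914706]
```

View pics/s5.png

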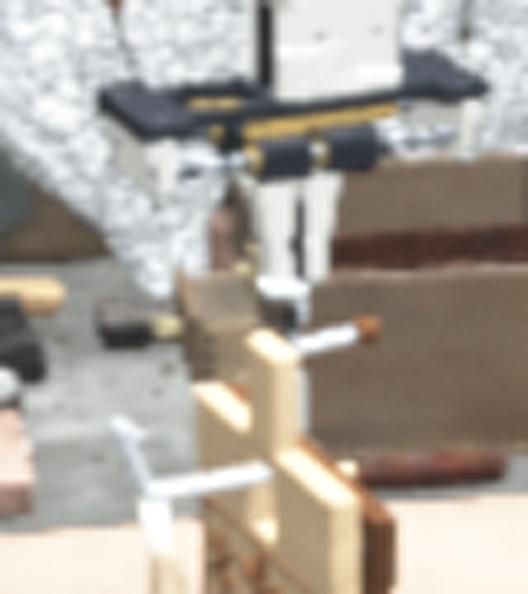

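View pics/wrist5.png

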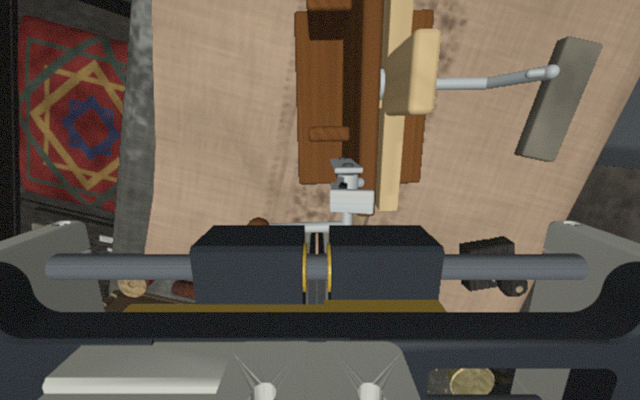

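The keeper is open: in the crop the knob now lies behind the hanger at (370,328) and the finger stands upright. Next I'll locate the tab from wrist5.

Run:
```python
from h import *
w=load('wrist5')
c=w['color'][5:130,360:490,::-1];cv2.imwrite('pics/w5.png',cv2.resize(c,None,fx=4.7,fy=4.7,interpolation=cv2.INTER_CUBIC))
for uv in ((425,71),(417,31),(437,33),(412,112),(433,112)):
    print(uv,(Rz.inv().apply(onz(w,uv,.227)-H)*1000).round(1))
```

```text
(425, 71) [ -0.7   5.3 227. ]
(417, 31) [  4.9 -12.3 227. ]
(437, 33) [ -4.8 -11.4 227. ]
(412, 112) [  4.1  24.5 227. ]
(433, 112) [ -6.6  24.6 227. ]
```

View pics/w5.png

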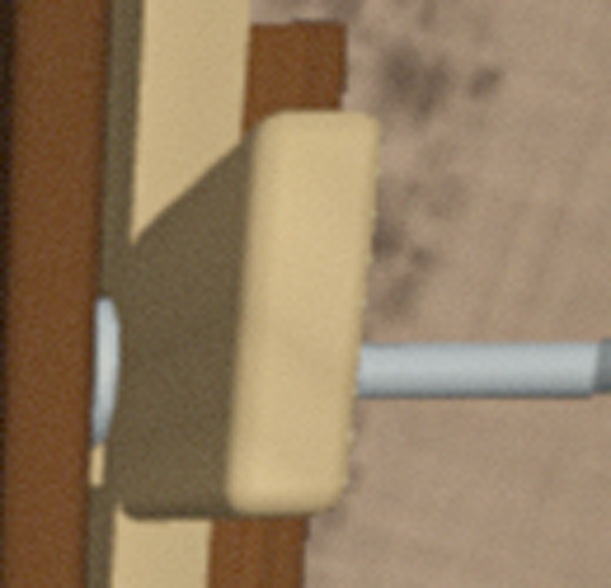

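Run:
```python
from h import *
r=down(yaw+np.pi)
for v in ([55,102,270],[0,4,270],[0,4,158]): print(v,rel(Hp(v),r))
```

```text
[55, 102, 270] (array([-87.6,  -3.1,  -0. ]), array([-0.2, -0.1, -0. ]))
[0, 4, 270] (array([-87.5,  51.5, -98.2]), array([-0.2, -0.1, -0. ]))
[0, 4, 158] (array([ 24.5,  51.5, -98.1]), array([-0.2, -0.1, -0. ]))
```

Emit:
carry_out(
  series=[
    [[-45,0,0,0,0,0],[-88,0,0,0,0,0],[-88,26,-49,0,0,0],[-88,51.5,-98,-0.2,0,0],[-60,51.5,-98,-0.2,0,0],[-60,51.5,-98,-0.2,0,0]],
  ],
  hand=-0.2,
)

```text
clock: 6.48
tool_pos: [0.5875, 0.1813, 0.2408]
orientation: [97.2, 89.9, -158.1]
force: [-1.5, -0.3, 0.1]
opening: 0.051
```

Run:
```python
from h import *
done([-60,51.5,-98,-0.2,0,0])
s=snap('side','side6'); w=snap('wrist','wrist6');p,r,o=meas(); print((p-cmd()[0])*1e3,p,o['clock'],o['force'],o['opening'])
c=s['color'][110:200,280:360,::-1];c=cv2.resize(c,None,fx=6.6,fy=6.6,interpolation=cv2.INTER_CUBIC)
cv2.imwrite('pics/s6.png',c)
```

```text
[0.30833592 0.00260873 0.18734148] [0.58894142 0.18246377 0.24267872] 6.575 [-0.10969836  0.5789804   0.6485921 ] 0.052044648783878315
```

View pics/s6.png

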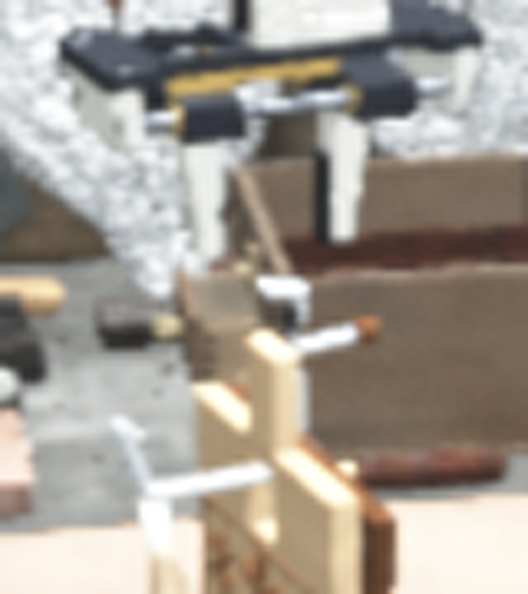

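View pics/wrist6.png

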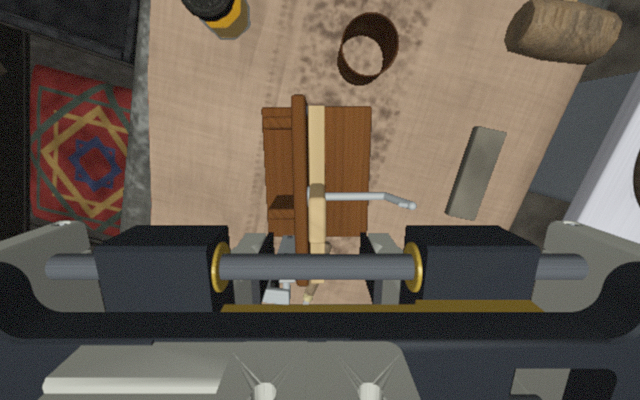

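Run:
```python
from h import *
w=load('wrist6');s=load('side6')
c=w['color'][90:310,220:420,::-1];cv2.imwrite('pics/w6.png',cv2.resize(c,None,fx=3.6,fy=2.7,interpolation=cv2.INTER_CUBIC))
print(proj(w,[Hp([0,5,227]),Hp([0,-15,227]),Hp([0,25,227]),Hp([-84,0,200]),Hp([-70,0,158]),Hp([-80,100,20]),Hp([-80,-100,20])]).round(1))
T,r,o=meas()
for x in (0,-.0188,-.033,-.052):
  for z in (-.01,0,.01): print(x,z,proj(w,[T+r.apply([x,.026,z])]).round(1),((proj(s,[T+r.apply([x,.026,z])])-[280,110])*6.6).round(0))
```

```text
[[315.3 221.2]
 [315.3 196.7]
 [315.3 244.7]
 [410.6 206.3]
 [383.6 195.6]
 [365.8 237.2]
 [372.2 105. ]]
0 -0.01 [[350.5 213.8]] [[226. 325.]]
0 0 [[350.  226.7]] [[219. 318.]]
0 0.01 [[349.6 239.4]] [[211. 312.]]
-0.0188 -0.01 [[353.8 221.9]] [[226. 289.]]
-0.0188 0 [[353.3 236. ]] [[218. 283.]]
-0.0188 0.01 [[352.8 249.8]] [[211. 276.]]
-0.033 -0.01 [[356.9 229.2]] [[226. 262.]]
-0.033 0 [[356.3 244.4]] [[218. 256.]]
-0.033 0.01 [[355.7 259.1]] [[211. 249.]]
-0.052 -0.01 [[361.8 241.1]] [[225. 225.]]
-0.052 0 [[361.  257.8]] [[218. 219.]]
-0.052 0.01 [[360.3 274. ]] [[210. 213.]]
```

View pics/w6.png

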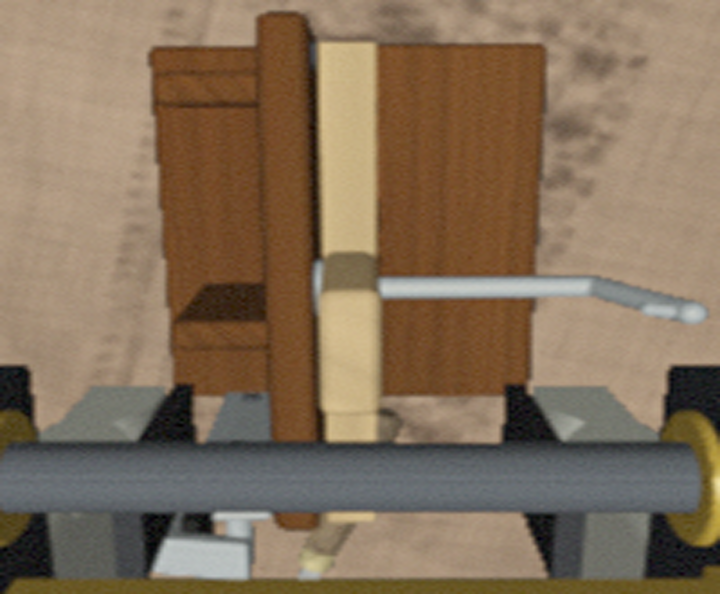

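Emit:
carry_out(
  series=[
    [[40,1,0,0,0,0],[70,1,0,0,0,0],[86,1,0,0,0,0],[86,1,0,0,0,0],[86,1,0,0,0,0]],
  ],
)

```text
clock: 7.2
tool_pos: [0.5886, 0.1826, 0.1576]
orientation: [-86.1, 89.9, 18.7]
force: [0.6, 0.7, 0.1]
opening: 0.0526
```

Run:
```python
from h import *
done([86,1,0,0,0,0])
s=snap('side','side7');p,r,o=meas(); print((p-cmd()[0])*1e3,p,o['clock'],o['force'],o['opening'])
c=s['color'][110:200,280:360,::-1];c=cv2.resize(c,None,fx=6.6,fy=6.6,interpolation=cv2.INTER_CUBIC)
cv2.imwrite('pics/s7.png',c)
```

```text
[0.91208053 0.4684714  1.12911923] [0.58855968 0.18256751 0.15762109] 7.25 [ 0.71213171  0.48643079 -0.3047744 ] 0.052423850570200714
```

View pics/s7.png

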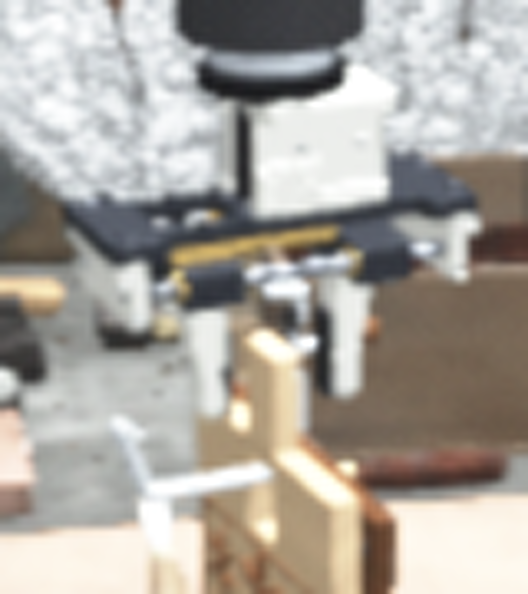

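Emit:
carry_out(
  series=[
    [[0,1.5,0,0,0,0],[0,1.5,0,0,0,0],[0,1.5,0,0,0,0],[0,1.5,0,0,0,0],[0,1.5,0,0,0,0],[0,1.5,0,0,0,0]],
  ],
  hand=1,
)

```text
clock: 8.0
tool_pos: [0.5863, 0.1817, 0.1563]
orientation: [-88.1, 90.0, 16.7]
force: [0.3, -0.4, 1.5]
opening: 0.0139
```

Run:
```python
from h import *
done([0,1.5,0,0,0,0])
s=snap('side','side8');w=snap('wrist','wrist8');p,r,o=meas(); print((p-cmd()[0])*1e3,p,o['clock'],o['force'],o['moment'],o['opening'])
c=s['color'][110:200,280:360,::-1];c=cv2.resize(c,None,fx=6.6,fy=6.6,interpolation=cv2.INTER_CUBIC)
cv2.imwrite('pics/s8.png',c)
# board trajectory: slot centre (x,z) hanger mm, theta
g=[.0,.0,.158]
```

```text
[ 0.08368326 -0.07563698 -0.23734387] [0.58628099 0.18164045 0.15625542] 8.1 [-0.33238792 -0.49930992  1.33878847] [ 0.12577322 -0.04629442 -0.03379847] 0.013938962119037777
```

View pics/s8.png

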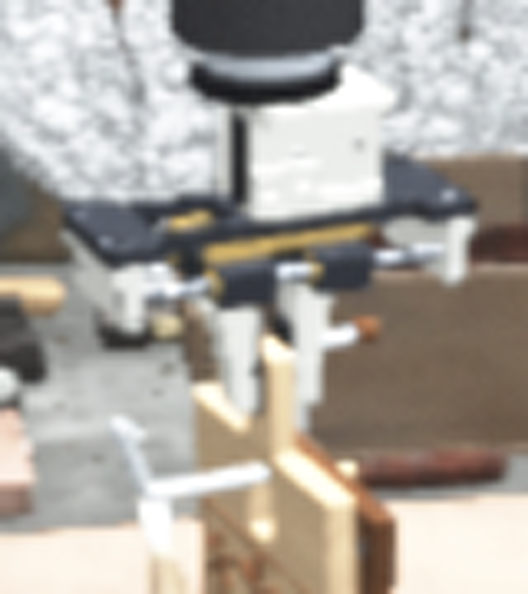

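View pics/wrist8.png

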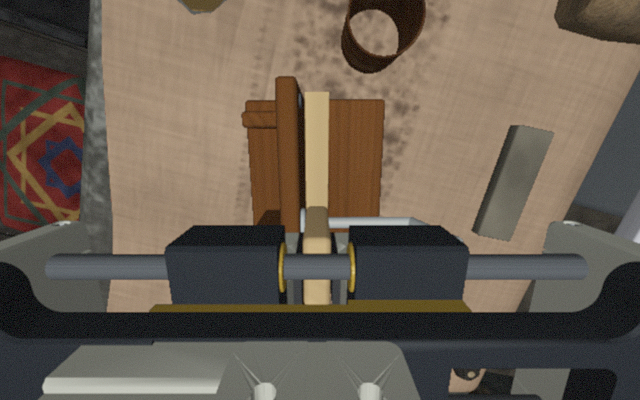

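```bash
cat >> h.py <<'E'
def brd(sx,dy,sz,th): # slot-centre x,z (hanger mm), y of TCP, lean -> TCP pose
    r=down(yaw+np.pi,th); return Hp([sx,dy,sz])-r.apply([.0135,0,0]),r
E
python3 - <<'E'
from h import *
u=lambda th,k:(k*np.sin(np.radians(th)),k*np.cos(np.radians(th)))
seq=[(-1.5,4,150,0),(-1.5,4,158,0),(-12,3,158,0),(-24,1,158,0),(-36,0,158,0),(-44,0,158,7),(-50,0,158,14),(-56,0,158,21)]
for v in seq: print(v,*rel(*brd(*v)))
E
```

```text
(-1.5, 4, 150, 0) [-7.  -1.  -0.1] [-0.  -0.1 -0. ]
(-1.5, 4, 158, 0) [-15.   -1.   -0.1] [-0.  -0.1 -0. ]
(-12, 3, 158, 0) [-15.    9.5  -1.1] [-0.  -0.1 -0. ]
(-24, 1, 158, 0) [-15.   21.5  -3.1] [-0.  -0.1 -0. ]
(-36, 0, 158, 0) [-15.   33.5  -4.1] [-0.  -0.1 -0. ]
(-44, 0, 158, 7) [-14.9  43.1  -4.1] [-0.  -0.1 -7. ]
(-50, 0, 158, 14) [-14.6  50.7  -4.1] [ -0.   -0.1 -14. ]
(-56, 0, 158, 21) [-14.1  58.3  -4.1] [  0.   -0.1 -21. ]
```

```bash
sed -i 's/r=down(yaw+np.pi,th); return Hp/r=down(yaw+np.pi,-th); return Hp/' h.py
python3 - <<'E'
from h import *
print(down(yaw+np.pi,-40).as_matrix().round(2))
seq=[(-1.5,4,150,0),(-1.5,4,158,0),(-12,3,158,0),(-24,1,158,0),(-36,0,158,0),(-44,0,158,7),(-50,0,158,14),(-56,0,158,21)]
for v in seq: print(v,*rel(*brd(*v)))
E
```

```text
[[-0.62 -0.74 -0.26]
 [-0.16 -0.2   0.97]
 [-0.77  0.64 -0.  ]]
(-1.5, 4, 150, 0) [-7.  -1.  -0.1] [-0.  -0.1 -0. ]
(-1.5, 4, 158, 0) [-15.   -1.   -0.1] [-0.  -0.1 -0. ]
(-12, 3, 158, 0) [-15.    9.5  -1.1] [-0.  -0.1 -0. ]
(-24, 1, 158, 0) [-15.   21.5  -3.1] [-0.  -0.1 -0. ]
(-36, 0, 158, 0) [-15.   33.5  -4.1] [-0.  -0.1 -0. ]
(-44, 0, 158, 7) [-14.9  39.8  -4.1] [-0.  -0.1  7. ]
(-50, 0, 158, 14) [-14.6  44.2  -4.1] [-0.  -0.1 14. ]
(-56, 0, 158, 21) [-14.1  48.6  -4.1] [-0.  -0.1 21. ]
```

Emit:
carry_out(
  series=[
    [[-5,0,0,0,0,0],[-10,0,0,0,0,0],[-15,0,0,0,0,0],[-15,4,0,0,0,0],[-15,10,-1,0,0,0],[-15,16,-2,0,0,0],[-15,22,-3,0,0,0],[-15,22,-3,0,0,0]],
  ],
)

```text
clock: 9.1
tool_pos: [0.5652, 0.1729, 0.1713]
orientation: [-61.1, 90.0, 43.7]
force: [0.2, 0.4, -1.6]
opening: 0.0138
```

Run:
```python
from h import *
done([-15,22,-3,0,0,0])
s=snap('side','side9');w=snap('wrist','wrist9');p,r,o=meas(); print((p-cmd()[0])*1e3,p,o['clock'],o['force'],o['moment'],o['opening'])
c=s['color'][110:210,280:370,::-1];c=cv2.resize(c,None,fx=6,fy=6,interpolation=cv2.INTER_CUBIC)
cv2.imwrite('pics/s9.png',c)
for v in [(-24,1,158,0),(-34,0,158,7),(-42,0,158,14),(-49,0,158,21),(-56,0,158,28),(-63,0,158,35),(-70,0,158,40)]: print(v,*rel(*brd(*v)))
```

```text
[ 0.00796967 -0.04905284 -0.29983732] [0.56570347 0.17316848 0.17120793] 9.2 [ 1.53211352 -0.19803438 -2.80524552] [ 0.10719861 -0.00551723  0.02441186] 0.013500465579480469
(-24, 1, 158, 0) [ 0.  -0.5 -0.1] [-0.  -0.1 -0. ]
(-34, 0, 158, 7) [ 0.1  7.8 -1.1] [-0.  -0.1  7. ]
(-42, 0, 158, 14) [ 0.4 14.2 -1.1] [-0.  -0.1 14. ]
(-49, 0, 158, 21) [ 0.9 19.6 -1.1] [-0.  -0.1 21. ]
(-56, 0, 158, 28) [ 1.6 25.1 -1.1] [-0.  -0.1 28. ]
(-63, 0, 158, 35) [ 2.5 30.7 -1.1] [-0.  -0.1 35. ]
(-70, 0, 158, 40) [ 3.2 36.8 -1.1] [-0.  -0.1 40. ]
```

View pics/s9.png

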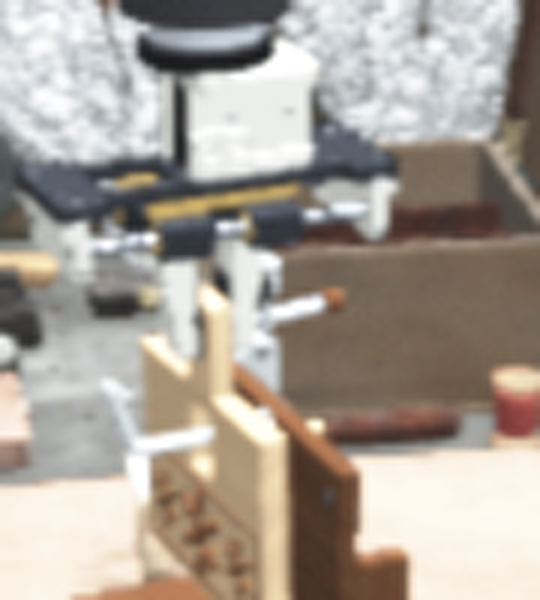

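View pics/wrist9.png

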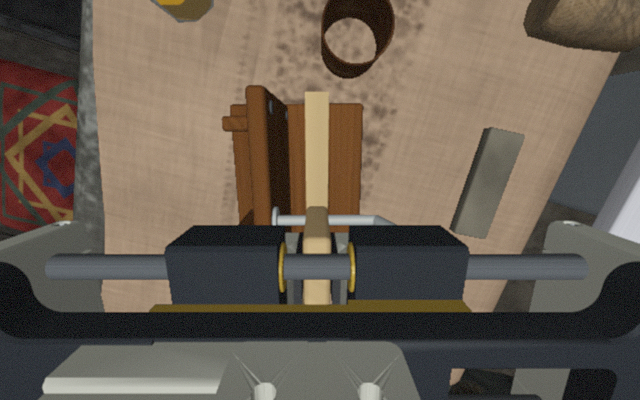

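Emit:
carry_out(
  series=[
    [[0,4,-0.5,0,0,3.5],[0.1,8,-1,0,0,7],[0.3,11,-1,0,0,10.5],[0.4,14,-1,0,0,14],[0.6,17,-1,0,0,17.5],[0.9,19.6,-1,0,0,21],[1.2,22.3,-1,0,0,24.5],[1.6,25,-1,0,0,28],[1.6,25,-1,0,0,28]],
  ],
)

```text
clock: 10.32
tool_pos: [0.5423, 0.1659, 0.1676]
orientation: [90.1, 61.9, -165.2]
force: [-0.1, -0.3, -2.2]
opening: 0.0138
```

Run:
```python
from h import *
done([1.6,25,-1,0,0,28])
s=snap('side','side10');w=snap('wrist','wrist10');p,r,o=meas(); print((p-cmd()[0])*1e3,p,o['clock'],o['force'],o['moment'],o['opening'],o['joint_pos'].round(1))
c=s['color'][110:210,270:360,::-1];c=cv2.resize(c,None,fx=6,fy=6,interpolation=cv2.INTER_CUBIC)
cv2.imwrite('pics/s10.png',c)
for v in [(-56,0,158,28),(-63,0,158,35),(-70,0,158,40)]: print(v,*rel(*brd(*v)))
```

```text
[ 0.43172835 -0.00220726 -0.9267318 ] [0.54221064 0.16586398 0.16899534] 10.425 [-0.18487569 -0.01848941 -2.43705671] [ 0.62098369 -1.95302293  0.02460502] 0.01372992756825564 [ 30.9  30.9  11.3  -7.5 -97.4 -15.3]
(-56, 0, 158, 28) [ 0.1  0.1 -0.1] [-0.  -0.1 -0. ]
(-63, 0, 158, 35) [ 3.5  4.6 -0.1] [-0.  -0.1  7. ]
(-70, 0, 158, 40) [ 6.9  9.7 -0.1] [-0. -0. 12.]
```

View pics/s10.png

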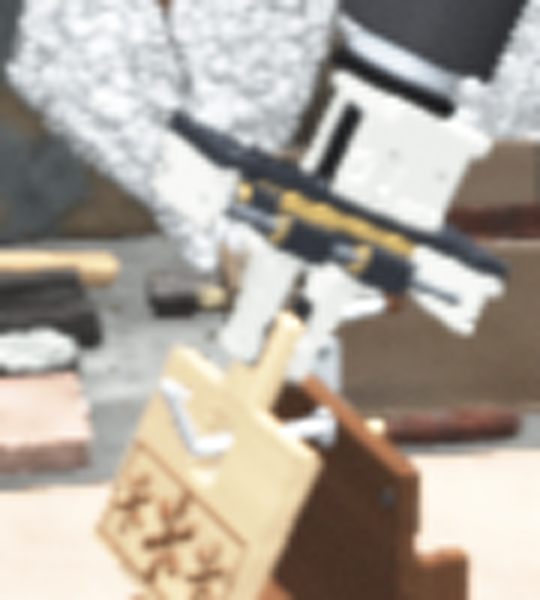

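View pics/wrist10.png

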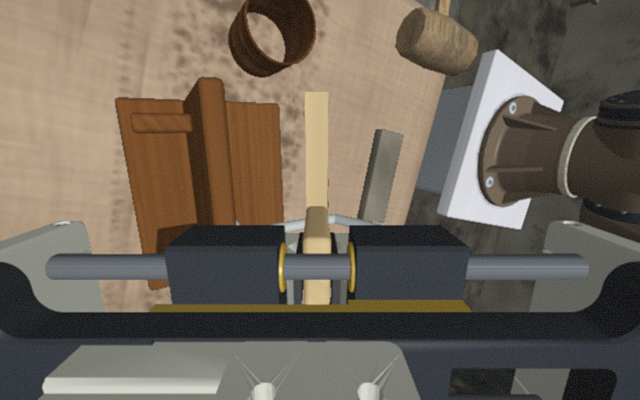

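Run:
```python
from h import *
th=np.radians(40)
def up(e,k): # distance e along tip from bend, offset k along board up
    return (-70-14/42.4*e+k*np.sin(th),0,158+40/42.4*e+k*np.cos(th),40)
for v in [(-63,0,158,35),(-70,0,158,40),up(8,1),up(16,2),up(24,3),up(32,3),up(40,3),up(48,3),up(56,3),up(66,3),up(78,3)]: print(np.round(v,1),*rel(*brd(*v)))
```

```text
[-63   0 158  35] [ 3.5  4.6 -0.1] [-0.  -0.1  7. ]
[-70   0 158  40] [ 6.9  9.7 -0.1] [-0. -0. 12.]
[-72.    0.  166.3  40. ] [ 0.5 15.3 -0.1] [-0. -0. 12.]
[-74.    0.  174.6  40. ] [-5.9 21.  -0.1] [-0. -0. 12.]
[-76.    0.  182.9  40. ] [-12.3  26.7  -0.2] [-0. -0. 12.]
[-78.6   0.  190.5  40. ] [-17.7  32.6  -0.2] [-0. -0. 12.]
[-81.3   0.  198.   40. ] [-23.1  38.4  -0.2] [-0. -0. 12.]
[-83.9   0.  205.6  40. ] [-28.5  44.3  -0.2] [-0. -0. 12.]
[-86.6   0.  213.1  40. ] [-33.9  50.2  -0.2] [-0. -0. 12.]
[-89.9   0.  222.6  40. ] [-40.7  57.5  -0.2] [-0. -0. 12.]
[-93.8   0.  233.9  40. ] [-48.8  66.4  -0.2] [-0. -0. 12.]
```

Emit:
carry_out(
  series=[
    [[1.7,2.3,0,0,0,3.5],[3.5,4.6,0,0,0,7],[5.2,7,0,0,0,10],[6.9,9.7,0,0,0,12],[3.7,12.5,0,0,0,12],[0.5,15.3,0,0,0,12],[-2.7,18.1,0,0,0,12],[-5.9,21,0,0,0,12],[-5.9,21,0,0,0,12]],
  ],
)

```text
clock: 11.55
tool_pos: [0.5266, 0.1618, 0.1853]
orientation: [90.0, 50.1, -165.2]
force: [-0.0, 0.5, -2.1]
opening: 0.014
```

Run:
```python
from h import *
done([-5.9,21,0,0,0,12])
s=snap('side','side11');p,r,o=meas(); print((p-cmd()[0])*1e3,p,o['clock'],o['force'],o['moment'],o['opening'],o['joint_pos'].round(1))
c=s['color'][110:210,270:360,::-1];c=cv2.resize(c,None,fx=6,fy=6,interpolation=cv2.INTER_CUBIC)
cv2.imwrite('pics/s11.png',c)
th=np.radians(40)
def up(e,k): # distance e along tip from bend, offset k along board up
    return (-70-14/42.4*e+k*np.sin(th),0,158+40/42.4*e+k*np.cos(th),40)
for v in [up(24,3),up(32,3),up(40,3),up(48,3),up(56,3),up(66,3),up(78,3)]: print(np.round(v,1),*rel(*brd(*v)))
```

```text
[-0.02833816 -0.08699935 -0.09279587] [0.52650447 0.16177131 0.18490587] 11.6 [-0.45235705  0.19173101 -2.41114809] [ 0.78587131 -2.81104185 -0.02311696] 0.01364911765606657 [  29.7   37.3   19.5  -10.2 -110.9  -15.2]
[-76.    0.  182.9  40. ] [-5.   6.9 -0.2] [-0. -0. -0.]
[-78.6   0.  190.5  40. ] [-9.1 13.8 -0.2] [-0. -0. -0.]
[-81.3   0.  198.   40. ] [-13.2  20.6  -0.2] [-0. -0. -0.]
[-83.9   0.  205.6  40. ] [-17.3  27.5  -0.2] [-0. -0. -0.]
[-86.6   0.  213.1  40. ] [-21.4  34.4  -0.2] [-0. -0. -0.]
[-89.9   0.  222.6  40. ] [-26.5  43.   -0.2] [-0. -0. -0.]
[-93.8   0.  233.9  40. ] [-32.6  53.3  -0.2] [-0. -0. -0.]
```

View pics/s11.png

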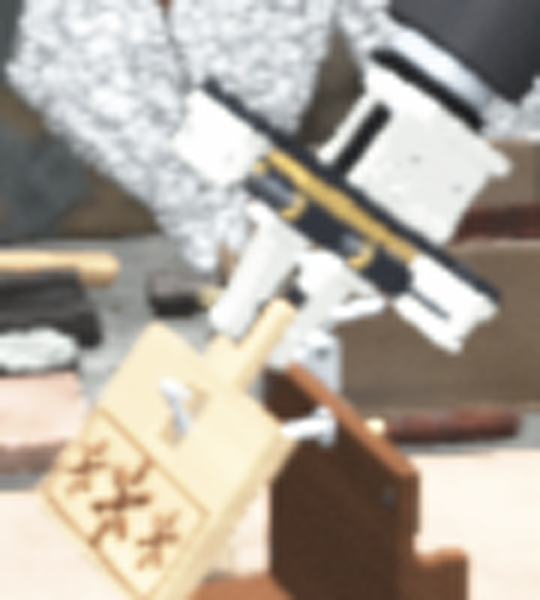

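The tip shows centred in the slot at about (180,410), with no contact force. I'll keep going up and off.

Emit:
carry_out(
  series=[
    [[-2.5,3.5,0,0,0,0],[-5,7,0,0,0,0],[-7,10.4,0,0,0,0],[-9,13.8,0,0,0,0],[-11,17.2,0,0,0,0],[-13,20.6,0,0,0,0],[-17,27.5,0,0,0,0],[-21.4,34.4,0,0,0,0],[-26.5,43,0,0,0,0],[-32.6,53.3,0,0,0,0]],
  ],
)

```text
clock: 12.85
tool_pos: [0.507, 0.1566, 0.2445]
orientation: [90.0, 50.0, -165.2]
force: [0.2, 0.1, -2.2]
opening: 0.014
```

Run:
```python
from h import *
done([-32.6,53.3,0,0,0,0])
s=snap('side','side12');w=snap('wrist','wrist12');p,r,o=meas(); print((p-cmd()[0])*1e3,p,o['clock'],o['force'],o['moment'],o['opening'],o['joint_pos'].round(1))
c=s['color'][100:200,260:360,::-1];c=cv2.resize(c,None,fx=6,fy=6,interpolation=cv2.INTER_CUBIC)
cv2.imwrite('pics/s12.png',c)
```

```text
[ 0.17217677 -0.23598892  1.38740681] [0.50750116 0.15662173 0.24563011] 12.95 [ 0.61835676  0.12017975 -1.51698936] [ 0.77820353 -2.74516192  0.04441011] 0.013704631671593599 [  30.    33.3   20.6  -10.8 -115.7  -16.5]
```

View pics/s12.png

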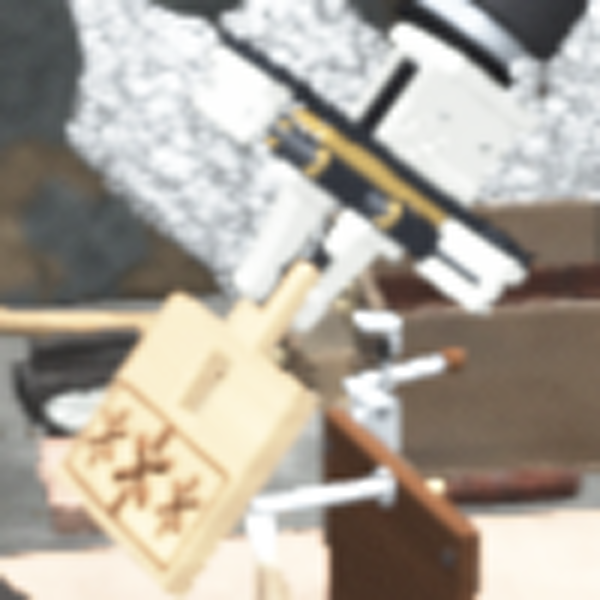

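View pics/wrist12.png

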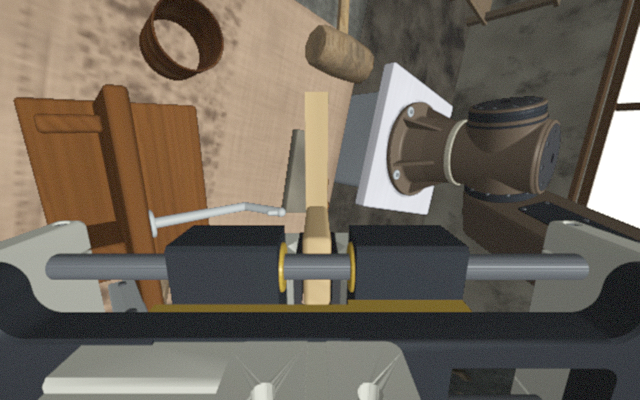

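Run:
```python
from h import *
for v in [(-110,0,236,40),(-140,0,240,40),(-140,0,270,20),(-140,0,300,0)]: print(v,*rel(*brd(*v)))
```

```text
(-110, 0, 236, 40) [ 8.8 13.7 -0.2] [-0. -0. -0.]
(-140, 0, 240, 40) [25.  39.3 -0.2] [-0. -0. -0.]
(-140, 0, 270, 20) [ 2.9 63.2 -0.3] [ -0.   -0.1 -20. ]
(-140, 0, 300, 0) [-17.7  86.6  -0.3] [ -0.   -0.1 -40. ]
```

Emit:
carry_out(
  series=[
    [[5,8,0,0,0,0],[9,14,0,0,0,0],[17,27,0,0,0,0],[25,39,0,0,0,0],[19,46,0,0,0,-7],[13,53,0,0,0,-14],[3,63,0,0,0,-21],[-6,72,0,0,0,-28],[-12,80,0,0,0,-34],[-17.7,86.6,-0.3,0,0,-40]],
  ],
)

```text
clock: 14.2
tool_pos: [0.4533, 0.1417, 0.3136]
orientation: [-81.2, 89.8, 23.6]
force: [-0.1, -0.7, -2.1]
opening: 0.014
```

Run:
```python
from h import *
done([-17.7,86.6,-0.3,0,0,-40])
p,r,o=meas(); print((p-cmd()[0])*1e3,p,o['clock'],o['force'],o['opening'],o['joint_pos'].round(1))
yr=np.radians(14.8);rr=down(yr+np.pi)
C=np.array([.60035,-.1824,0]);ry=np.array([-np.sin(yr),np.cos(yr),0]);rx=np.array([np.cos(yr),np.sin(yr),0])
for d in ([0,.12],[0,0]): print(rel(C+rx*d[0]+ry*d[1]+[0,0,.31],rr))
```

```text
[-0.98428639 -0.89605188  0.13897137] [0.45329551 0.14172576 0.3136353 ] 14.2 [-0.11365291 -0.66136405 -2.12287302] 0.013980720369486329 [ 41.2  -2.4 -11.2   0.1 -81.  -26.5]
(array([   3.7,  -58.2, -231.5]), array([-0. , -0.1, -0. ]))
(array([   3.9,  -58.3, -351.5]), array([-0. , -0.1, -0. ]))
```

Emit:
carry_out(
  series=[
    [[0,-5,-25,0,0,0],[0,-15,-65,0,0,0],[0,-30,-110,0,0,0],[0,-40,-155,0,0,0],[0,-50,-200,0,0,0],[0,-58,-235,0,0,0],[0,-58,-251,0,0,0],[0,-58,-251,0,0,0],[0,-58,-251,0,0,0]],
  ],
)

```text
clock: 15.32
tool_pos: [0.5737, -0.085, 0.3131]
orientation: [9.9, 90.0, 114.7]
force: [-0.8, -0.3, -2.6]
opening: 0.0141
```

Run:
```python
from h import *
done([0,-58,-251,0,0,0])
s=snap('side','side13');w=snap('wrist','wrist13');t=snap('top','top13');p,r,o=meas(); print((p-cmd()[0])*1e3,p,o['clock'],o['force'],o['moment'],o['opening'])
c=w['color'][0:240,220:420,::-1];c=cv2.resize(c,None,fx=3.5,fy=2.5,interpolation=cv2.INTER_CUBIC)
cv2.imwrite('pics/w13.png',c)
```

```text
[-0.35867109  0.5463864  -0.38871535] [ 0.57407954 -0.08470653  0.31336464] 15.475 [ 0.6233642   0.66457759 -1.79005445] [ 0.06571036 -0.04197554 -0.04803935] 0.013591063127793186
```

View pics/wrist13.png

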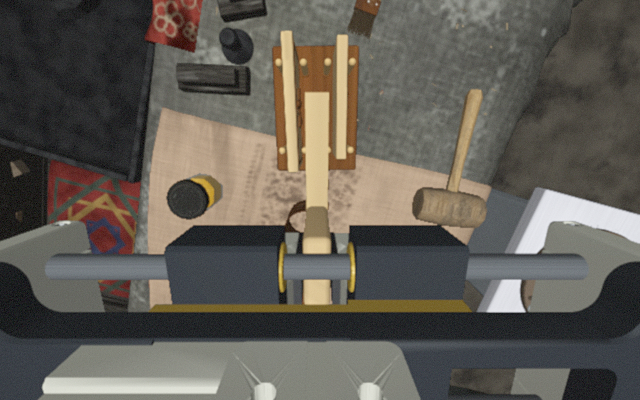

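View pics/side13.png

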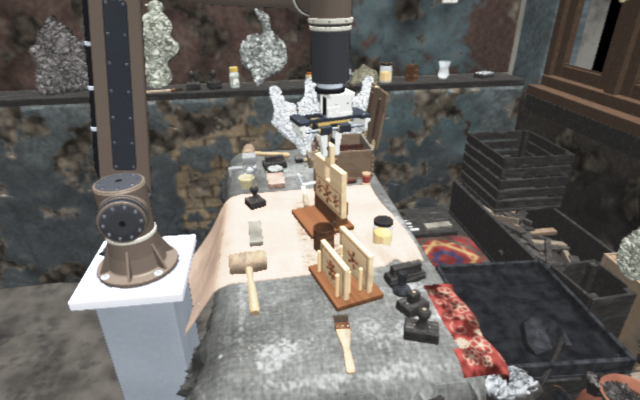

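Nice view of the rack in the wrist image, with the front and back boards at columns 341 and 290. I'll measure the dowels.

View pics/w13.png

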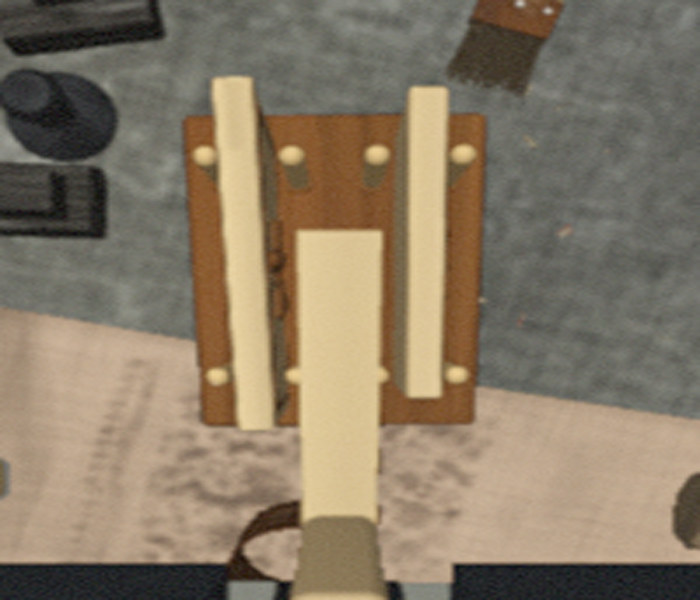

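Run:
```python
from h import *
w=load('wrist13')
c=w['color'][25:185,255:375,::-1];c=cv2.resize(c,None,fx=5,fy=3.7,interpolation=cv2.INTER_CUBIC)
cv2.imwrite('pics/w13b.png',c)
C=np.array([.60035,-.1824,0]);ry=np.array([-np.sin(yaw),np.cos(yaw),0]);rx=np.array([np.cos(yaw),np.sin(yaw),0])
for x in (-51,-17,17,51):
  for y in (-60,60): print(x,y,(proj(w,[C+rx*x/1e3+ry*y/1e3+[0,0,.09]])-[255,25])*[5,3.7])
```

```text
-51 -60 [[490.65253867 131.43242846]]
-51 60 [[476.360418   461.51037013]]
-17 -60 [[366.38826971 131.30615197]]
-17 60 [[361.37606285 461.38012461]]
17 -60 [[242.13490274 131.17988654]]
17 60 [[246.40104229 461.24988967]]
51 -60 [[117.89243633 131.0536322 ]]
51 60 [[131.43535515 461.1196653 ]]
```

View pics/w13b.png

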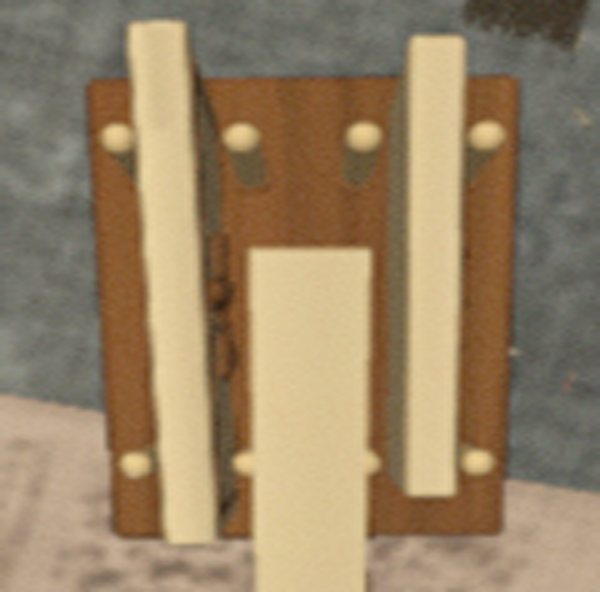

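Run:
```python
from h import *
w=load('wrist13');p,r,o=meas()
for z in (-.09,-.085,-.02): print(z,(proj(w,[p+r.apply([-.0175,0,z])])-[255,25])*[5,3.7])
c=load('side13')['color'][120:230,290:370,::-1];cv2.imwrite('pics/s13.png',cv2.resize(c,None,fx=5.4,fy=5.4,interpolation=cv2.INTER_CUBIC))
C=np.array([.6005,-.1822,0]);rr=down(yaw+np.pi)
for z in (.31,.26,.20,.14,.1255): print(z,rel(C+[0,0,z],rr), rel(C+rr.apply([0,0,-.002])+[0,0,z],rr))
```

```text
-0.09 [[300.79392069 250.71159527]]
-0.085 [[300.83097866 283.65432752]]
-0.02 [[301.26575975 670.15347624]]
0.31 (array([   3.9,   -0.4, -100.4]), array([-0. , -0.1, -0. ])) (array([   3.9,   -0.4, -102.4]), array([-0. , -0.1, -0. ]))
0.26 (array([  53.9,   -0.5, -100.3]), array([-0. , -0.1, -0. ])) (array([  53.9,   -0.5, -102.3]), array([-0. , -0.1, -0. ]))
0.2 (array([ 113.9,   -0.5, -100.3]), array([-0. , -0.1, -0. ])) (array([ 113.9,   -0.5, -102.3]), array([-0. , -0.1, -0. ]))
0.14 (array([ 173.9,   -0.5, -100.2]), array([-0. , -0.1, -0. ])) (array([ 173.9,   -0.5, -102.2]), array([-0. , -0.1, -0. ]))
0.1255 (array([ 188.4,   -0.5, -100.2]), array([-0. , -0.1, -0. ])) (array([ 188.4,   -0.5, -102.2]), array([-0. , -0.1, -0. ]))
```

View pics/s13.png

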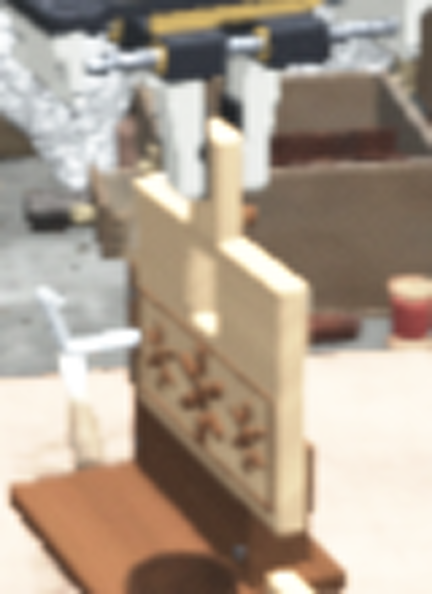

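Emit:
carry_out(
  series=[
    [[3,-1,-25,0,0,0],[3,-2,-60,0,0,0],[3,-2,-90,0,0,0],[3,-2,-100,0,0,0],[25,-2,-100,0,0,0],[55,-2,-100,0,0,0],[85,-2,-100,0,0,0],[104,-2,-100,0,0,0],[104,-2,-100,0,0,0]],
  ],
)

```text
clock: 16.6
tool_pos: [0.6008, -0.1808, 0.2077]
orientation: [67.0, 89.8, 171.8]
force: [-0.8, 0.7, -1.2]
opening: 0.014
```

Run:
```python
from h import *
done([104,-2,-100,0,0,0])
s=snap('side','side14');w=snap('wrist','wrist14');p,r,o=meas(); print((p-cmd()[0])*1e3,p,o['clock'],o['force'],o['moment'],o['opening'])
c=s['color'][190:320,290:400,::-1];cv2.imwrite('pics/s14.png',cv2.resize(c,None,fx=5,fy=4.6,interpolation=cv2.INTER_CUBIC))
c=w['color'][0:240,220:420,::-1];cv2.imwrite('pics/w14.png',cv2.resize(c,None,fx=3.5,fy=2.5,interpolation=cv2.INTER_CUBIC))
```

```text
[0.42191763 0.23760736 0.14685802] [ 0.60230139 -0.18131999  0.2100138 ] 16.7 [-0.1755508   0.29678605 -1.87633929] [ 0.07676342 -0.06752781  0.060188  ] 0.013846234262159555
```

View pics/s14.png

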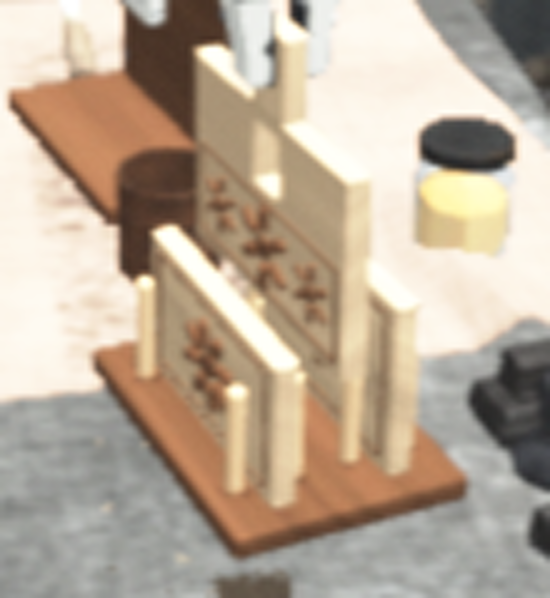

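View pics/w14.png

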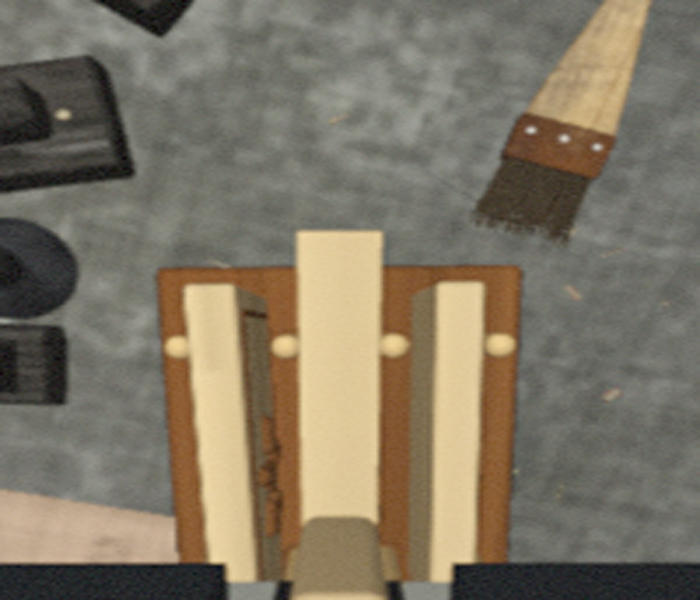

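Emit:
carry_out(
  series=[
    [[15,0,0,0,0,0],[30,0,0,0,0,0],[45,0,0,0,0,0],[58,0,0,0,0,0],[68,0,0,0,0,0],[75,0,0,0,0,0],[78,0,0,0,0,0],[78,0,0,0,0,0]],
  ],
)

```text
clock: 17.7
tool_pos: [0.602, -0.1818, 0.1311]
orientation: [-130.2, 90.0, -25.4]
force: [-0.1, -0.9, -2.5]
opening: 0.014
```

Run:
```python
from h import *
done([78,0,0,0,0,0])
s=snap('side','side15');w=snap('wrist','wrist15');p,r,o=meas(); print((p-cmd()[0])*1e3,p,o['clock'],o['force'],o['moment'],o['opening'])
c=s['color'][190:320,290:400,::-1];cv2.imwrite('pics/s15.png',cv2.resize(c,None,fx=5,fy=4.6,interpolation=cv2.INTER_CUBIC))
```

```text
[ 0.27947258 -0.09791849 -0.40217811] [ 0.60214205 -0.1817524   0.13146483] 17.8 [ 0.01803039  0.87381288 -1.97179375] [0.08616059 0.01469415 0.0090956 ] 0.013575274504501463
```

View pics/s15.png

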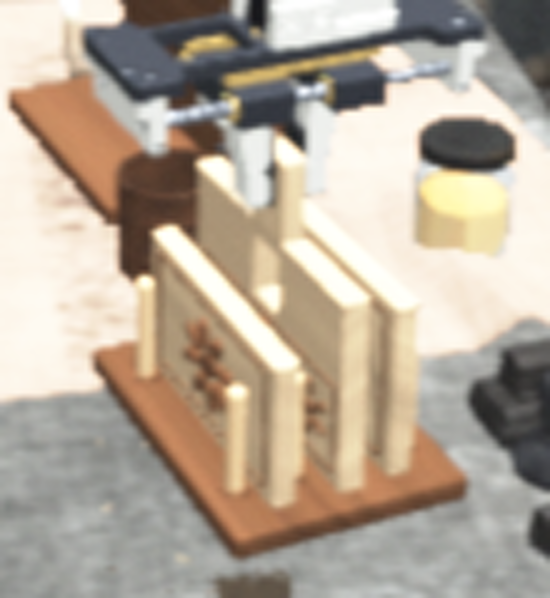

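Seated close to the floor and still hanging free (Fz −2 N). I'll ease it down in 1 mm steps.

Emit:
carry_out(
  series=[
    [[1,0,0,0,0,0],[2,0,0,0,0,0],[3,0,0,0,0,0],[4,0,0,0,0,0],[4,0,0,0,0,0]],
  ],
)

```text
clock: 18.42
tool_pos: [0.6023, -0.1822, 0.1279]
orientation: [-136.2, 89.9, -31.4]
force: [-0.4, -2.2, 5.8]
opening: 0.014
```

Run:
```python
from h import *
done([4,0,0,0,0,0])
for i in range(2): p,r,o=meas(); print((p-cmd()[0])*1e3,p,o['force'],o['moment'])
```

```text
[ 0.46081306 -0.50742853  0.05341579] [ 0.60232252 -0.18216688  0.12792043] [-0.36123332 -2.15801364  5.7515053 ] [-0.36385032  0.48667337  0.08729316]
[ 0.46081306 -0.50742853  0.05341579] [ 0.60232252 -0.18216688  0.12792043] [-0.36123332 -2.15801364  5.7515053 ] [-0.36385032  0.48667337  0.08729316]
```

Emit:
carry_out(
  series=[
    [[-0.5,0,0,0,0,0],[-0.5,0,0,0,0,0],[-0.5,0,0,0,0,0],[-0.5,0,0,0,0,0],[-0.5,0,0,0,0,0]],
  ],
  hand=-0.2,
)

```text
clock: 19.05
tool_pos: [0.6018, -0.1817, 0.1274]
orientation: [57.0, 90.0, 161.8]
force: [-0.5, 0.1, -0.8]
opening: 0.0517
```

Emit:
carry_out(
  series=[
    [[-10,0,0,0,0,0],[-25,0,0,0,0,0],[-50,0,0,0,0,0],[-90,0,0,0,0,0],[-130,0,0,0,0,0],[-170,0,30,0,0,0],[-180,0,70,0,0,0],[-180,0,100,0,0,0],[-180,0,100,0,0,0]],
  ],
)

```text
clock: 20.18
tool_pos: [0.5761, -0.0835, 0.3096]
orientation: [-93.5, 89.8, 11.5]
force: [-0.6, -0.6, -0.7]
opening: 0.0525
```

Run:
```python
from h import *
done([-.5,0,0,0,0,0]);done([-180,0,100,0,0,0])
s=snap('side','side16');w=snap('wrist','wrist16');t=snap('top','top16');p,r,o=meas(); print((p-cmd()[0])*1e3,p,o['clock'],o['force'],o['opening'])
c=s['color'][150:320,285:400,::-1];cv2.imwrite('pics/s16.png',cv2.resize(c,None,fx=4.5,fy=3.5,interpolation=cv2.INTER_CUBIC))
c=w['color'][0:240,220:420,::-1];cv2.imwrite('pics/w16.png',cv2.resize(c,None,fx=3.5,fy=2.5,interpolation=cv2.INTER_CUBIC))
c=np.vstack([load('top0')['color'][100:300,140:480,::-1],t['color'][100:300,140:480,::-1]]);cv2.imwrite('pics/t16.png',cv2.resize(c,None,fx=1.5,fy=1.5,interpolation=cv2.INTER_CUBIC))
```

```text
[ 0.06725645 -0.59284329 -0.00388033] [ 0.576438   -0.08534199  0.30824842] 20.325 [ 0.67648366 -0.89007897  0.80160146] 0.05261701321572204
```

View pics/s16.png

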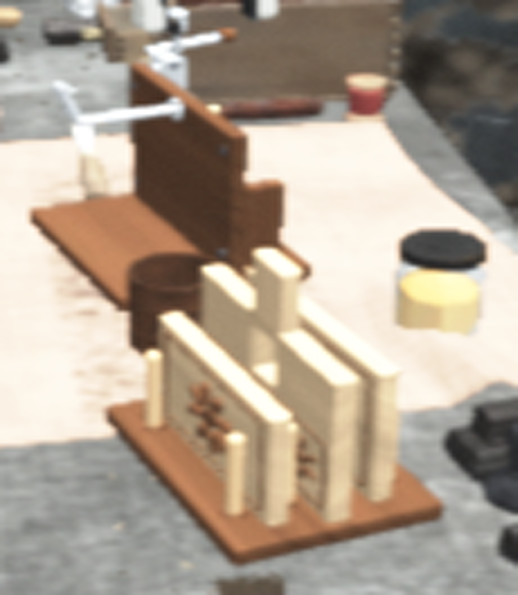

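View pics/w16.png

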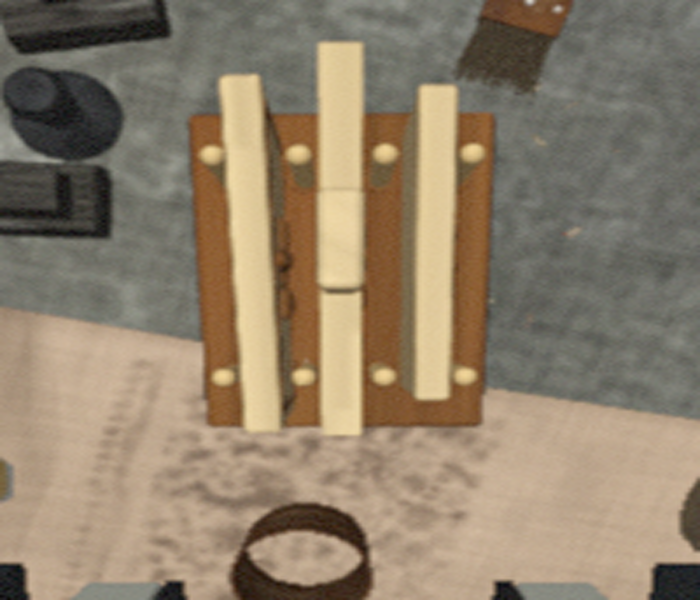

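View pics/t16.png

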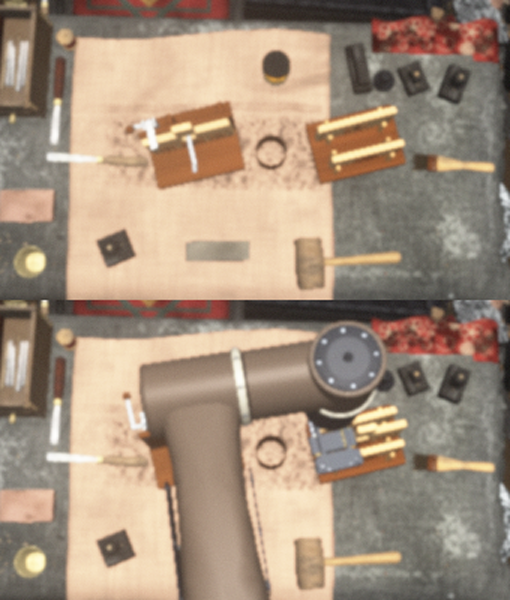

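Run:
```python
from h import *
w=load('wrist16');C=np.array([.6005,-.1822,0])
for x,y in ((340,43),(341.5,433)): print((Rz.inv().apply(onz(w,(220+x/3.5-.5,y/2.5-.5),.143)-C)*1000).round(1))
print(get_obs()['force'],close_job())
```

```text
[  1.8 -93.2 143. ]
[  0.7  85.3 143. ]
the job is handed in; nothing more can be done
[ 0.67648366 -0.89007897  0.80160146] None
```

The motif board is off the hook and stands upright in the rack's middle slot, and the job is handed in. The clock read about 20 s of the 61 s allowed.

**How it went**
- **Keeper:** I pushed the thumb lever back until it snapped fully open. My first push passed over the knob. The visible fingertips end about 33 mm short of the reported TCP, so I allowed for that from then on.
- **Taking it off:** I gripped the tab and lifted the board until the bar was mid-slot. Then I drew it to the bend with a 40° back tilt and led it up over the barb. At every reading the force stayed at about the board's own weight, 2–3 N.
- **Placing it:** I lowered it into the slot in 1 mm steps. Floor contact showed as an upward change of about 8 N. Then I let go and retreated.

**Last checks**
- **Board:** The top edge measures about 1 mm off the slot's centre plane and spans −93 to +85 mm across the rack. That puts it about 4 mm off centre.
- **Keeper:** It still shows open in the last side picture.
- **Other things:** The two rack boards, tin, jar, mallet and brush look unmoved. The arm hid most of the hanger, the whetstone and the block by the cloth's edge in the last top picture, so I did not compare those.
- **Gripper:** It was clear of everything, with a force reading of about 1 N, which is noise.
- **Disagreement:** Floor contact came about 2 mm higher than I had worked out, which is within my height error.

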